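# Charge the jeweller's polisher

## Task

Collect all the brass castings lying on the bench in the steel tray, then carry the tray over and tip it so that they all slide into the blue polisher bowl, holding it tipped until the last one is in (any that misses goes in by way of the tray too). When they are in, put the emptied tray back upright on the wooden block (about in its middle) and set the rubber stopper lid fully home in the bowl's mouth, and after the lid is on throw the green-tipped switch lever all the way over to on. Leave the other tools and containers where they are.

Things in the scene. Friction and masses are not known exactly. Their poses are not given: they have to be found in the camera images.
- casting1: rough brass casting (a chunky bar with two copper bands), 60 mm long (own x), 24 mm wide (own y), 22 mm high (own z), about 60 g; origin at its centre; lies loose on the bench; three to five of the five castings are present
- casting2: rough brass casting (a chunky bar with two copper bands), 60 mm long (own x), 24 mm wide (own y), 22 mm high (own z), about 60 g; origin at its centre; lies loose on the bench; three to five of the five castings are present
- casting3: rough brass casting (a chunky bar with two copper bands), 60 mm long (own x), 24 mm wide (own y), 22 mm high (own z), about 60 g; origin at its centre; lies loose on the bench; three to five of the five castings are present
- casting4: rough brass casting (a chunky bar with two copper bands), 60 mm long (own x), 24 mm wide (own y), 22 mm high (own z), about 60 g; origin at its centre; lies loose on the bench; three to five of the five castings are present
- casting5: rough brass casting (a chunky bar with two copper bands), 60 mm long (own x), 24 mm wide (own y), 22 mm high (own z), about 60 g; origin at its centre; lies loose on the bench; three to five of the five castings are present
- tray: loose steel tray, 0.22 kg, on the wooden block: floor 150 mm (own x) by 118 mm (y), 4 mm thick; origin at the centre of its underside. Walls to 35 mm high, 4 mm thick, at both sides and the back (-x); the front (+x) is open without a lip, parts slide out there when it is tipped forward. A red grip plate rises from the back wall. Parts slide on it at slopes over 27 to 35 degrees
- tray_grip (a point): point to grip on the tray's red plate, 88 mm behind the tray's origin, 56 mm above its underside. The plate is 12 mm thick, 50 mm wide (tray's y), leans back 0.5 rad from vertical (top away from the tray); along its slope it goes on 20 mm above this point and is clear of the back wall for 24 mm below. Pinch across its thickness, fingers pointing down along its slope
- tray_lip (a point): middle of the open front edge of the tray's floor, 75 mm ahead of the tray's origin, on the upper face of the floor
- block: fixed dark wooden bench block, 160 mm (own x) by 210 mm (own y), 25 mm high, the tray's place; origin at the centre of its underside
- bowl: fixed vibratory polisher: an upright round blue bowl, 174 mm outside, 160 mm inside across the mouth, 130 mm high, inner floor 12 mm up; origin at the centre of its underside, z up
- bowl_mouth (a point): centre of the bowl's mouth, at the height of the rim (130 mm above the bench)
- lid: loose black rubber stopper lid, 0.3 kg, standing on its plug: tapered plug 132 mm across at the bottom, 148 mm at its top, 28 mm deep; then a flange 180 mm across, 9 to 13 mm thick, that sits on the bowl's rim; then a round yellow knob 36 mm across, from 43 to 73 mm up. Origin at the centre of the plug's underside, z up its axis; seated, it is 102 mm above the bowl's origin
- console: fixed grey control box of the polisher, 85 x 75 mm, 70 mm high, with the switch lever on top; origin at the centre of its underside; the lever swings towards its own +x
- switch (a joint): toggle lever of the polisher, in rad: near 0 is off (leaning to the console's -x), 1.0 is on (leaning to +x, end stop); pivot on the console's axis 92 mm above the bench, axis along the console's y, 80 mm long with a green ball 26 mm across; stays where it is left, moved by about 1 N at the ball
- switch_tip (a point): centre of the green ball of the switch lever
- jar: glass jar with green lid, 68 mm across, 90 mm high, origin at its underside; leave alone
- bottle: amber bottle, 52 mm across, 130 mm high, origin at its underside; leave alone
- pliers: pliers with blue handles, about 155 mm long along own x, 18 mm high, lying on the bench; leave alone
- hammer: hammer lying on the bench; leave alone
- file: hand tool with handle, 190 mm long, lying on the bench; leave alone
- brush: black bristle brush with wooden back, 110 mm long, 38 mm high; leave alone
There are look-alikes about, which are no part of the job. Leave any pink or purple look-alike of the casting1 alone. Leave any purple look-alike of the casting2 alone.

How it is judged:
By the outcome, as a careful person would: the job done as asked, in the order asked, and still so for the second after the job is handed in, with the robot touching nothing.
Of casting1, casting2, casting3, casting4, casting5 only 3 to 5 are there at a start; the rules pass over those that are not, and their reading is None.
At some moment in a run one of casting1, casting2, casting3, casting4, casting5, tray, lid may be knocked a few centimetres aside while the robot is not near it.
It also fails if it takes over 210 s, if anything falls off the work surface, if the arm or the gripper's body presses on something with over 40 N, if the wrist force passes 120 N, or if a joint passes its speed limit or range.

## Robot

A 6-joint arm with a two-finger parallel gripper is mounted at the origin on the work surface. World frame = base frame: x ahead of the robot, y to its left, z up, the work surface at z = 0. Lengths are in mm, angles in rad, forces in N, time in s.
With the tool pointing down it reaches from about 275 to 1000 mm from the base axis. Payload 8.4 kg.
Tool frame: the origin (TCP) lies on the centre line of the jaws, within the pads' length; the fingertips stand 25 mm ahead of it and the grasp point (between the pads) lies 6 mm ahead of it; z points along the fingers, y is the line along which they close (so a half turn about z gives the same grasp; the last joint's range is limited). The gripper opens to 85 mm and grips with 20 to 120 N. Pads are 22 mm wide; open, the fingers measure 114 mm over their backs; the gripper's body (76 mm by 85 mm) begins 54 mm behind the grasp point. The pads swing forward as they close: fully open they stand 13 mm farther back than shut.
Start: joints at [-1.106, 0.353, 1.633, -0, 1.155, -0.002], TCP at [281.268, -558.136, 256.281] pointing down, gripper open.
Joint ranges: [-2.63, 2.63], [-0.92, 2.1], [0.06, 2.66], [-1.3, 4.44], [0, 2.69], [-3.02, 3.02]. Speed limits (rad/s): [2.22, 2.22, 2.79, 3.14, 3.14, 3.14].

## Interface

Orientations are given as [roll, pitch, yaw] about the fixed x, y, z axes, in that order (R = Rz(yaw) Ry(pitch) Rx(roll)).
In Python, from rig import r gives the robot as it stands.
- The arm moves only by the shell command python3 -m jog 'ROWS' [FORCE]. ROWS is JSON, a list of rows, each a list of 3 entries, a list of its own where there are three numbers: the turn, a rotation vector about the tool's x, y, z in rad, then the shift along the tool's x, y, z in m, then the opening, from -1 (shut) to 1 (fully open). In form: [[[rx, ry, rz], [x, y, z], gripper], ...]. A call has 1 to 12 rows; each row shifts and turns the commanded pose from where the row before left it, along the tool's axes as they then stand; what a row does not reach is not made up. A row lasts 1/10 s, in which the tool goes at most 50 mm and 8.59 degrees, less where a joint would pass 70% of its speed; a pose out of reach is approached as far as the arm can. A call with a gripper value outside its range is refused whole. The fingers move at their own pace and stop on an object; FORCE is the grip in N (left out, the last holds). Time passes only in rows, so rows that do not move let the fingers close. It gives the time, the measured TCP pose, the force, the opening and the grip force at its end, in the units of the state.
- r.sense(): the state, without advancing time (a new reading comes with each control period).
- r.grab_frame(name): name is "scene" or "top"; returns the picture (480x640x3 uint8, red, green, blue); there is no depth.
- r.camera_params(name): a dict with "fx", "fy", "cx", "cy" (pixels), "rvec" (rotation vector, rad) and "tvec" (3), from world to camera coordinates, as OpenCV has them. Camera axes: x right, y down, z forward; pixel columns grow to the right and rows downward; lengths in mm; the calibration is good to about 2 mm. A picture is of the moment at which its call begins. camera_params takes no time and is no camera call.
- r.sign_off(): hands the job in; it is judged then, once.
The state is a dict: "clock": time; "qpos": joint angles; "qvel": joint speeds; "joint_efforts": joint torques, N m; "eef_pos": TCP position; "tcp_rot": TCP orientation; "contact_force": force on the tool from outside, world axes, zero at the start; "wrist_torque": the same for the moment, N m; "opening": opening from 0.0 (shut) to 1.0 (fully open); "grasp_force": force on a finger pad.
Only numpy, scipy, OpenCV 4.12 (cv2) and the standard library are available. Lean on these libraries where they do the work, as an engineer would, in place of code of your own. Each camera call takes 0.05 s, during which the arm holds its last target. There are 200 camera calls.

## Working session

There is one attempt and no reset: what is moved stays moved. The work goes in short steps, Python scripts to look and compute and a shell command to move; the robot and the scene stay as the last step left them, time stands still between calls to the robot, and variables do not carry over. Pictures are saved under pics/ and viewed, at most 14 in all, crops included, and the job is handed in when it is done.

```bash
ls; mkdir -p pics; python3 - <<'E'
from rig import r
import cv2
for n in("scene","top"):
    cv2.imwrite(f"pics/{n}0.png",r.grab_frame(n)[:,:,::-1]); print(n,r.camera_params(n))
print(r.sense())
E
```

```text
pics
scene {'fx': 611.528610329562, 'fy': 611.528610329562, 'cx': 326.6540086930045, 'cy': 232.8067001435116, 'rvec': array([ 2.07207361,  1.35591111, -0.49878202]), 'tvec': array([-164.1556968 , -313.07424736, 1958.54561241])}
top {'fx': 603.5834563287574, 'fy': 603.5834563287574, 'cx': 321.4125866869107, 'cy': 242.90767840503963, 'rvec': array([ 2.10441791, -2.12925985,  0.18952287]), 'tvec': array([ -74.08392245,  575.55936564, 1704.38145913])}
{'clock': 0.1, 'qpos': array([-1.10642501e+00,  3.53581480e-01,  1.63406740e+00,  3.99755358e-05,
        1.15520224e+00, -2.43083335e-03]), 'qvel': array([ 0.00228633, -0.00024056, -0.00166107, -0.00041003, -0.00148163,
       -0.00038694]), 'joint_efforts': array([ 1.31086745e-04, -6.06355762e+01, -3.42821360e+01,  3.61680247e-05,
        3.93782029e-03,  3.55304769e-05]), 'eef_pos': array([ 281.08392296, -557.77700325,  255.63184869]), 'tcp_rot': array([-3.14033428e+00, -3.96113527e-05,  4.66785963e-01]), 'contact_force': array([-0.45873246, -0.37294445,  0.2474325 ]), 'wrist_torque': array([ 0.03532105, -0.0054763 , -0.02296433]), 'grasp_force': 0.0, 'opening': 0.9997926562527009}
```

View pics/top0.png

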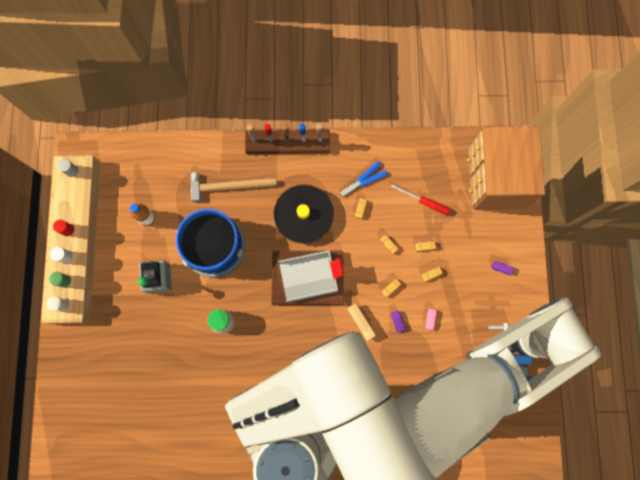

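View pics/scene0.png

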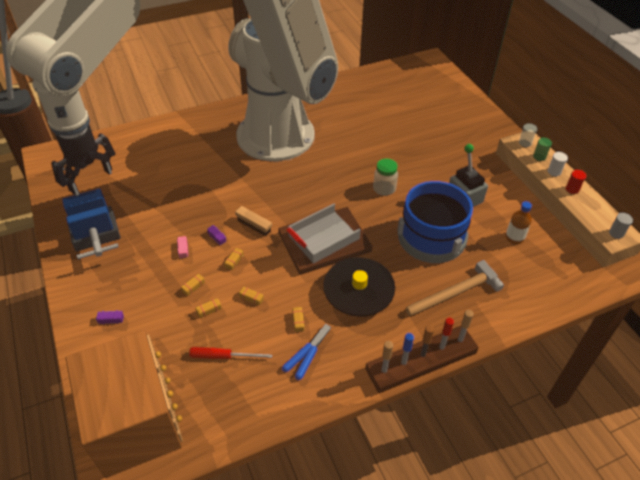

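Both views show five brass castings. In the top picture they are at about (361,208), (389,243), (427,246), (432,274) and (392,287). The tray is at (308,277) with its red plate at (338,268), and its open side faces left towards the bowl at (210,243). The lid is at (303,213), the console at (153,277), and the pink and purple look-alikes are to the right and below.

```bash
cat > h.py <<'E'
import numpy as np,cv2
from scipy.spatial.transform import Rotation as R
from rig import r
def cam(n):
    p=r.camera_params(n); K=np.array([[p['fx'],0,p['cx']],[0,p['fy'],p['cy']],[0,0,1.]])
    M=cv2.Rodrigues(np.array(p['rvec']))[0]; return K,M,np.array(p['tvec'])
def ray(n,uv,z):
    K,M,t=cam(n); c=-M.T@t; d=M.T@np.linalg.inv(K)@np.array([uv[0],uv[1],1.])
    return c+d*(z-c[2])/d[2]
def proj(n,P):
    K,M,t=cam(n); q=K@(M@np.array(P,float)+t); return q[:2]/q[2]
def tri(a,b):  # pixels in scene and top
    A=[];B=[]
    for n,uv in(("scene",a),("top",b)):
        K,M,t=cam(n);c=-M.T@t;d=M.T@np.linalg.inv(K)@np.array([uv[0],uv[1],1.]);d/=np.linalg.norm(d)
        Q=np.eye(3)-np.outer(d,d);A.append(Q);B.append(Q@c)
    return np.linalg.lstsq(np.vstack(A),np.hstack(B),rcond=None)[0]
def blobs(img,lo,hi,amin=30):
    m=cv2.inRange(cv2.cvtColor(img,cv2.COLOR_RGB2HSV),np.array(lo),np.array(hi))
    m=cv2.morphologyEx(m,cv2.MORPH_CLOSE,np.ones((3,3)))
    cs=cv2.findContours(m,cv2.RETR_EXTERNAL,cv2.CHAIN_APPROX_NONE)[0]
    return [c for c in cs if cv2.contourArea(c)>amin]
def onplane(n,c,z):
    p=np.array([ray(n,q,z)[:2] for q in c.reshape(-1,2)],np.float32)
    (x,y),(w,h),a=cv2.minAreaRect(p); a=np.deg2rad(a)
    if w<h: w,h,a=h,w,a+np.pi/2
    return np.round([x,y,w,h],0),round((a+np.pi/2)%np.pi-np.pi/2,3)
def castings(n="top",z=20,img=None):
    img=r.grab_frame(n) if img is None else img
    for c in blobs(img,(14,130,120),(28,255,255)):
        print(n,c.reshape(-1,2).mean(0).round(1),cv2.contourArea(c),*onplane(n,c,z))
    return img
E
python3 - <<'E'
from h import *
t=castings("top"); s=castings("scene")
for nm,lo,hi,z in(("red",(0,170,120),(6,255,255),80),("green",(45,90,60),(75,255,255),120),("blue",(105,150,80),(125,255,255),130),("black",(0,0,0),(180,255,48),40),("gray",(0,0,110),(180,40,255),30)):
  for n,i in(("top",t),("scene",s)):
    for c in blobs(i,lo,hi,40): print(nm,n,c.reshape(-1,2).mean(0).round(1),cv2.contourArea(c),*onplane(n,c,z))
def crop(i,x,y,w,h,f,k): cv2.imwrite(k,cv2.resize(i[y:y+h,x:x+w],None,fx=f,fy=f,interpolation=cv2.INTER_CUBIC)[:,:,::-1])
crop(t,130,180,230,140,3.4,"pics/tc.png"); crop(s,270,130,230,190,3,"pics/sc.png")
E
```

```text
top [548.8 475.9] 105.5 [ -78. -698.   83.   21.] 1.562
top [149.5 476.7] 105.5 [-67. 406.  81.  24.] 1.562
top [509.6 474.2] 62.0 [ -76. -593.   58.   25.] 1.343
top [473.  464.1] 874.5 [ -39. -479.  156.   95.] 1.562
top [143.3 445.3] 107.5 [ 10. 427.  99.  47.] -1.411
top [538.1 451.3] 407.5 [ -18. -665.  152.   90.] -1.54
top [120.6 423.9] 47.5 [ 67. 490.  51.  19.] 1.354
top [ 91.5 411.9] 89.5 [101. 579.  81.  39.] -0.78
top [120.9 411.8] 153.0 [102. 494. 134.  35.] -1.167
top [104.2 385.4] 62.5 [175. 546.  65.  26.] -1.358
top [604.7 377. ] 213.5 [ 184. -876.   50.   42.] -0.01
top [292.8 355.1] 32.5 [253.   3.  39.  20.] -1.028Traceback (most recent call last):
  File "<stdin>", line 2, in <module>
  File "h.py", line 31, in castings
    print(n,c.reshape(-1,2).mean(0).round(1),cv2.contourArea(c),*onplane(n,c,z))
                                                                 ~~~~~~~^^^^^^^
  File "h.py", line 24, in onplane
    p=np.array([ray(n,q,z)[:2] for q in c.reshape(-1,2)],np.float32)
                ~~~^^^^^^^
  File "h.py", line 8, in ray
    K,M,t=cam(n); c=-M.T@t; d=M.T@np.linalg.inv(K)@np.array([uv[0],uv[1],1.])
          ~~~^^^
  File "h.py", line 5, in cam
    p=r.camera_params(n); K=np.array([[p['fx'],0,p['cx']],[0,p['fy'],p['cy']],[0,0,1.]])
ValueError: time passes only in moves, steps and waits
```

```bash
python3 - <<'E'
s=open('h.py').read()
s=s.replace("def cam(n):","import functools\n@functools.lru_cache\ndef cam(n):")
open('h.py','w').write(s)
E
python3 - <<'E'
from h import *
t=r.grab_frame("top"); s=r.grab_frame("scene")
H=cv2.cvtColor(t,cv2.COLOR_RGB2HSV)
for p in [(361,208),(358,204),(389,243),(432,274),(392,287),(410,287),(380,265),(440,230),(361,320),(310,275),(338,268),(276,300),(300,225),(303,211),(145,281),(180,225),(210,212),(150,269)]: print(p,H[p[1],p[0]])
np.save('t.npy',t);np.save('s.npy',s)
def crop(i,x,y,w,h,f,k): cv2.imwrite(k,cv2.resize(i[y:y+h,x:x+w],None,fx=f,fy=f,interpolation=cv2.INTER_CUBIC)[:,:,::-1])
crop(t,130,180,230,140,3.4,"pics/tc.png"); crop(s,270,130,230,190,3,"pics/sc.png")
E
```

```text
(361, 208) [ 21 170 245]
(358, 204) [ 20 169 244]
(389, 243) [ 21 170 245]
(432, 274) [ 21 169 246]
(392, 287) [ 21 169 246]
(410, 287) [ 13 170 218]
(380, 265) [ 14 167 231]
(440, 230) [ 14 168 194]
(361, 320) [ 19 126 245]
(310, 275) [ 24  29 220]
(338, 268) [  2 221 245]
(276, 300) [ 10 159 111]
(300, 225) [12 28 46]
(303, 211) [ 29 211 255]
(145, 281) [ 66 174 107]
(180, 225) [110 165 206]
(210, 212) [107 197 128]
(150, 269) [40 13 60]
```

View pics/tc.png

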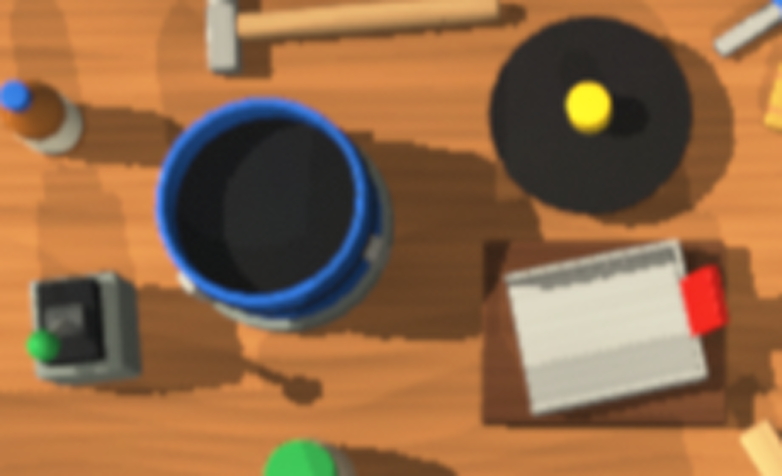

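View pics/sc.png

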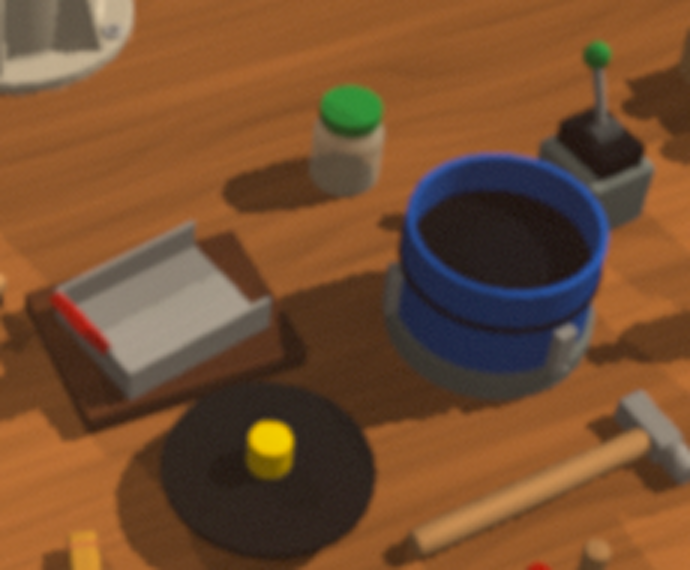

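The crops show the tray's open front facing the bowl, with wall-top corners at crop pixels (507,275), (530,413), (707,375) and (680,240). The console ball is at top-view pixel (142,281) and scene pixel (469,148). The lid's knob is at top-view pixel (303,211).

```bash
sed -i 's/(14,130,120),(28,255,255)/(18,145,150),(27,255,255)/' h.py; python3 - <<'E'
from h import *
t=np.load('t.npy');s=np.load('s.npy'); np.set_printoptions(suppress=True,precision=1)
print(castings("top",img=t) is None); castings("scene",img=s)
q=lambda x,y:(130+x/3.4,180+y/3.4); w=lambda x,y:(270+x/3,130+y/3)
C=np.array([ray("top",q(*p),60)[:2] for p in((507,275),(530,413),(707,375),(680,240))]);print("tray corners",C,C.mean(0))
print("sides",np.linalg.norm(np.roll(C,-1,0)-C,axis=1), "yaw",[np.arctan2(*(a-b)[::-1]) for a,b in((C[0],C[3]),(C[1],C[2]))])
print("grip top tri", tri(w(78,315),q(704,298)), ray("top",q(704,298),95))
B=np.array([ray("top",q(*p),25)[:2] for p in((485,240),(483,424),(724,425),(724,242))]);print("block",B,B.mean(0),np.linalg.norm(np.roll(B,-1,0)-B,axis=1))
print("ball",tri(w(598,54),q(43,346)))
print("console",[ray("top",q(*p),70)[:2] for p in((30,283),(117,272),(125,375),(40,383))])
for nm,lo,hi,z in(("blue",(105,120,60),(125,255,255),130),("lid",(0,0,0),(180,110,60),39),("knob",(25,190,180),(34,255,255),73)):
  for n,i in(("top",t),("scene",s)):
    for c in blobs(i,lo,hi,80):
        m=c.reshape(-1,2).mean(0)
        if (n=="top" and 170<m[0]<340 and 170<m[1]<300) or (n=="scene" and 320<m[0]<480 and 180<m[1]<320):
            P=np.array([ray(n,p,z)[:2] for p in c.reshape(-1,2)],np.float32); print(nm,n,m,cv2.minEnclosingCircle(P),cv2.minEnclosingCircle(c))
E
```

```text
top [390.4 287.6] 113.5 [ 446. -281.   59.   22.] -0.871
top [431.4 273.7] 116.5 [ 485. -403.   60.   23.] -1.225
top [424.8 245.5] 116.5 [ 569. -387.   60.   22.] -1.482
top [388.5 244. ] 119.0 [ 575. -279.   57.   23.] 0.752
top [302.6 210.7] 126.5 [681. -25.  40.  39.] -0.013
top [360.1 208. ] 98.0 [ 687. -198.   58.   22.] -0.259
False
scene [298.  316.4] 40.0 [ 683. -200.   19.   17.] 1.18
scene [208.3 306. ] 44.0 [ 570. -390.   21.   20.] -0.003
scene [250.4 293.5] 30.5 [ 575. -282.   20.   15.] 1.164
scene [192.8 282.9] 42.0 [ 487. -404.   23.   18.] 0.34
scene [360.5 276.7] 134.0 [633.  -9.  40.  37.] -0.717
scene [234.6 256.7] 34.5 [ 446. -281.   23.   18.] 0.616
tray corners [[ 522.2   41.9]
 [ 404.7   22.3]
 [ 435.  -126.7]
 [ 550.6 -105.5]] [478.1 -42. ]
sides [119.1 152.  117.6 150.1] yaw [np.float64(1.7607214683135957), np.float64(1.7708656557595954)]
grip top tri [ 495.8 -126.    87.7] [ 495.2 -124.6   95. ]
block [[ 559.    64. ]
 [ 399.1   65. ]
 [ 395.8 -141.1]
 [ 554.6 -143.9]] [477.1 -39. ] [159.9 206.1 158.8 207.9]
ball [452.7 402.3 167.2]
console [array([518.8, 
[... 670 characters left out ...]
87.37960052490234) ((303.2164611816406, 213.27658081054688), 29.208370208740234)
lid scene [358.4 285.9] ((668.194091796875, -32.42916488647461), 88.39603424072266) ((358.58197021484375, 287.3688659667969), 34.60914611816406)
lid scene [417.8 250.1] ((614.2467041015625, 172.34776306152344), 60.86656951904297) ((419.5, 245.0), 22.8090877532959)
lid scene [426.3 230.6] ((546.227783203125, 252.56190490722656), 89.55670928955078) ((433.0, 219.0), 32.20258331298828)
lid scene [438.2 209. ] ((519.858642578125, 285.2620544433594), 78.28632354736328) ((438.0, 209.0), 28.6357421875)
knob top [302.4 210.5] ((667.99365234375, -26.795106887817383), 17.965471267700195) ((302.5, 210.5), 6.041623115539551)
```

```bash
cat >> h.py <<'E'
def plan(wps,pose=None):
    """wps: (x,y,z,yaw or None); tool kept pointing down; prints turn about tool z, then tool-frame shift in m"""
    st=r.sense(); p=st['eef_pos'].copy(); yaw=st['tcp_rot'][2]; q6=st['qpos'][5]
    if pose is not None: p=np.array(pose[:3],float); yaw=pose[3]
    print("at",p.round(1),"rpy",st['tcp_rot'].round(3),"q",st['qpos'].round(2),"t",st['clock'],"open",round(st['opening'],2))
    for x,y,z,w in wps:
        w=yaw if w is None else w
        d=(w-yaw+np.pi/2)%np.pi-np.pi/2; yaw=yaw+d
        Rt=R.from_euler('xyz',[np.pi,0,yaw]); v=Rt.inv().apply(np.array([x,y,z])-p)/1000; p=np.array([x,y,z],float)
        n=max(1,int(np.ceil(np.linalg.norm(v)/.045))); m=int(np.ceil(abs(d)/.14))
        print(f"turn rz {-d:.3f} = {m} x {-d/max(m,1):.4f}; shift {v.round(4)} = {n} x {(v/n).round(4)}  yaw {yaw:.3f}")
def tray_pt(x,y,z,T=(479,-42),w=1.766):
    return (T[0]+x*np.cos(w)-y*np.sin(w),T[1]+x*np.sin(w)+y*np.cos(w),z)
E
python3 - <<'E'
from h import *
q=lambda x,y:(130+x/3.4,180+y/3.4); w=lambda x,y:(270+x/3,130+y/3)
print("bowl",ray("top",q(263.5,204.5),130),ray("scene",w(505,225),130))
for n in("top","scene"): # rim extents check
    P=np.array([proj(n,(570+87*np.cos(a),232+87*np.sin(a),130)) for a in np.linspace(0,6.28,60)]); print(n,P.min(0),P.max(0))
print("seen top",q(157,97),q(370,312),"scene",w(402,155),w(608,295))
plan([(446,-281,150,-.871),(446,-281,24,None),(446,-281,170,None),(*tray_pt(-33,-27,170),1.766),(*tray_pt(-33,-27,57),1.766)])
E
```

```text
bowl [572.07513566 236.68856999 130.        ] [578.89290212 235.70860207 130.        ]
top [178.08045152 210.59183749] [240.21997028 271.68450645]
scene [401.67726288 180.00751485] [469.22438726 228.03002147]
seen top (176.1764705882353, 208.52941176470588) (238.8235294117647, 271.7647058823529) scene (404.0, 181.66666666666666) (472.66666666666663, 228.33333333333331)
at [ 281.2 -558.   256. ] rpy [-3.141  0.     0.467] q [-1.11  0.35  1.63 -0.    1.16 -0.  ] t 0.25 open 1.0
turn rz 1.338 = 10 x 0.1338; shift [-0.1057 -0.3045  0.106 ] = 8 x [-0.0132 -0.0381  0.0132]  yaw -0.871
turn rz -0.000 = 0 x -0.0000; shift [-0.    -0.     0.126] = 3 x [-0.    -0.     0.042]  yaw -0.871
turn rz -0.000 = 0 x -0.0000; shift [ 0.     0.    -0.146] = 4 x [ 0.      0.     -0.0365]  yaw -0.871
turn rz 0.505 = 4 x 0.1261; shift [-0.1951 -0.1057 -0.    ] = 5 x [-0.039  -0.0211 -0.    ]  yaw -1.376
turn rz -0.000 = 0 x -0.0000; shift [ 0.    -0.     0.113] = 3 x [ 0.     -0.      0.0377]  yaw -1.376
```

```bash
python3 -m jog '[[[0,0,0.134],[0,0,0],0.2],[[0,0,0.134],[0,0,0],0.2],[[0,0,0.134],[0,0,0],0.2],[[0,0,0.134],[0,0,0],0.2],[[0,0,0.134],[0,0,0],0.2],[[0,0,0.134],[0,0,0],0.2],[[0,0,0.134],[0,0,0],0.2],[[0,0,0.134],[0,0,0],0.2],[[0,0,0.133],[0,0,0],0.2],[[0,0,0.133],[0,0,0],0.2]]' 40
python3 -m jog '[[[0,0,0],[-0.013,-0.038,0.013],0.2],[[0,0,0],[-0.013,-0.038,0.013],0.2],[[0,0,0],[-0.013,-0.038,0.013],0.2],[[0,0,0],[-0.013,-0.038,0.013],0.2],[[0,0,0],[-0.013,-0.038,0.013],0.2],[[0,0,0],[-0.013,-0.038,0.013],0.2],[[0,0,0],[-0.013,-0.038,0.013],0.2],[[0,0,0],[-0.013,-0.038,0.013],0.2],[[0,0,0],[0,0,0],0.2]]'
python3 - <<'E'
from h import *
plan([(446,-281,24,-.871)])
E
```

```text
clock: 1.25
eef_pos: [281.3, -558.1, 256.1]
tcp_rot: [-3.142, 0.0, -0.877]
contact_force: [-0.2, -0.3, -0.4]
opening: 0.606
grasp_force: 0.0
clock: 2.15
eef_pos: [447.7, -278.9, 150.7]
tcp_rot: [-3.142, 0.003, -0.868]
contact_force: [-0.7, 0.1, 0.9]
opening: 0.599
grasp_force: 0.0
at [ 447.7 -278.9  150.7] rpy [-3.142e+00  3.000e-03 -8.680e-01] q [-0.56  0.34  1.93  0.    0.88  1.88] t 2.15 open 0.6
turn rz 0.003 = 1 x 0.0031; shift [0.0005 0.0027 0.1267] = 3 x [0.0002 0.0009 0.0422]  yaw -0.871
```

```bash
python3 -m jog '[[[0,0,0],[0,0.003,0.042],0.2],[[0,0,0],[0,0,0.042],0.2],[[0,0,0],[0,0,0.042],0.2],[[0,0,0],[0,0,0],0.2],[[0,0,0],[0,0,0],-1],[[0,0,0],[0,0,0],-1],[[0,0,0],[0,0,0],-1],[[0,0,0],[0,0,0],-1],[[0,0,0],[0,0,0],-1]]' 40
python3 -m jog '[[[0,0,0],[0,0,-0.037],-1],[[0,0,0],[0,0,-0.037],-1],[[0,0,0],[0,0,-0.037],-1],[[0,0,0],[0,0,-0.036],-1],[[0,0,0],[0,0,0],-1],[[0,0,0.126],[0,0,0],-1],[[0,0,0.126],[0,0,0],-1],[[0,0,0.126],[0,0,0],-1],[[0,0,0.126],[0,0,0],-1],[[0,0,0],[0,0,0],-1]]'
python3 - <<'E'
from h import *
plan([(*tray_pt(-33,-27,170),1.766),(*tray_pt(-33,-27,56),1.766)])
E
```

```text
clock: 3.05
eef_pos: [444.6, -284.8, 26.6]
tcp_rot: [-3.141, -0.0, -0.871]
contact_force: [-0.1, -0.3, 0.1]
opening: 0.268
grasp_force: 39.9
clock: 4.05
eef_pos: [444.1, -284.4, 172.5]
tcp_rot: [3.141, 0.001, -1.377]
contact_force: [-0.2, -0.2, -1.2]
opening: 0.273
grasp_force: 39.9
at [ 444.1 -284.4  172.5] rpy [ 3.141e+00  1.000e-03 -1.377e+00] q [-0.57  0.3   1.92  0.    0.92  2.38] t 4.05 open 0.27
turn rz -0.001 = 1 x -0.0014; shift [-0.1981 -0.1082  0.0025] = 6 x [-0.033  -0.018   0.0004]  yaw -1.376
turn rz -0.000 = 0 x -0.0000; shift [ 0.    -0.     0.114] = 3 x [ 0.    -0.     0.038]  yaw -1.376
```

```bash
python3 -m jog '[[[0,0,0],[-0.033,-0.018,0],-1],[[0,0,0],[-0.033,-0.018,0],-1],[[0,0,0],[-0.033,-0.018,0],-1],[[0,0,0],[-0.033,-0.018,0],-1],[[0,0,0],[-0.033,-0.018,0],-1],[[0,0,0],[-0.033,-0.018,0.002],-1],[[0,0,0],[0,0,0],-1],[[0,0,0],[0,0,0],-1]]'
python3 - <<'E'
from h import *
plan([(*tray_pt(-33,-27,57),1.766)])
i=r.grab_frame("top");cv2.imwrite("pics/a.png",cv2.resize(i[180:320,230:380],None,fx=4,fy=4,interpolation=cv2.INTER_CUBIC)[:,:,::-1])
E
```

```text
clock: 4.85
eef_pos: [511.8, -68.9, 170.8]
tcp_rot: [3.141, 0.0, -1.37]
contact_force: [-0.7, -0.3, -1.0]
opening: 0.275
grasp_force: 39.8
at [511.8 -68.9 170.8] rpy [ 3.141  0.    -1.37 ] q [-0.14  0.29  1.94 -0.    0.91  2.8 ] t 4.85 open 0.27
turn rz 0.005 = 1 x 0.0055; shift [ 0.0003 -0.      0.1138] = 3 x [ 0.0001 -0.      0.0379]  yaw -1.376
```

View pics/a.png

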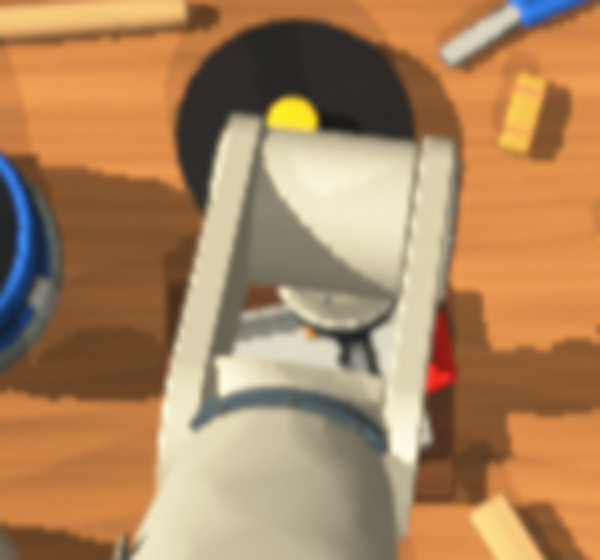

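The tray is still in place, the gripper is over its back half, and the nearest other casting is at crop (522,113). Now I'll lower and release.

```bash
python3 -m jog '[[[0,0,0],[0,0,0.04],-1],[[0,0,0],[0,0,0.04],-1],[[0,0,0],[0,0,0.022],-1],[[0,0,0],[0,0,0.011],-1],[[0,0,0],[0,0,0],-1],[[0,0,0],[0,0,0],-0.2],[[0,0,0],[0,0,0],-0.2],[[0,0,0],[0,0,0],-0.2],[[0,0,0],[0,0,-0.03],-0.2],[[0,0,0],[0,0,-0.04],-0.2],[[0,0,0],[0,0,-0.05],0.2],[[0,0,0],[0,0,0],0.2]]'
python3 - <<'E'
from h import *
plan([(485,-403,150,-1.225),(485,-403,26,None),(485,-403,170,None),(*tray_pt(-33,27,170),1.766),(*tray_pt(-33,27,57),None)])
E
```

```text
clock: 6.1
eef_pos: [516.2, -70.0, 185.2]
tcp_rot: [-3.13, -0.004, -1.375]
contact_force: [-0.3, -0.2, 0.4]
opening: 0.599
grasp_force: 0.0
at [516.2 -70.  185.2] rpy [-3.13  -0.004 -1.375] q [-0.14  0.27  1.93  0.    0.93  2.81] t 6.1 open 0.6
turn rz -0.150 = 2 x -0.0750; shift [0.3027 0.1422 0.0352] = 8 x [0.0378 0.0178 0.0044]  yaw -1.225
turn rz -0.000 = 0 x -0.0000; shift [ 0.    -0.     0.124] = 3 x [ 0.     -0.      0.0413]  yaw -1.225
turn rz -0.000 = 0 x -0.0000; shift [ 0.     0.    -0.144] = 4 x [ 0.     0.    -0.036]  yaw -1.225
turn rz 0.151 = 2 x 0.0753; shift [-0.3223 -0.0371 -0.    ] = 8 x [-0.0403 -0.0046 -0.    ]  yaw -1.376
turn rz -0.000 = 0 x -0.0000; shift [ 0.    -0.     0.113] = 3 x [ 0.     -0.      0.0377]  yaw -1.376
```

```bash
python3 -m jog '[[[0,0,-0.075],[0,0,0],0.2],[[0,0,-0.075],[0,0,0],0.2],[[0,0,0],[0.038,0.018,0.004],0.2],[[0,0,0],[0.038,0.018,0.004],0.2],[[0,0,0],[0.038,0.018,0.004],0.2],[[0,0,0],[0.038,0.018,0.004],0.2],[[0,0,0],[0.038,0.018,0.004],0.2],[[0,0,0],[0.038,0.018,0.004],0.2],[[0,0,0],[0.038,0.018,0.004],0.2],[[0,0,0],[0.037,0.018,0.004],0.2],[[0,0,0],[0,0,0],0.2],[[0,0,0],[0,0,0],0.2]]'
python3 - <<'E'
from h import *
castings("top");castings("scene")
plan([(485,-403,26,-1.225)])
E
```

```text
clock: 7.3
eef_pos: [478.9, -403.9, 146.1]
tcp_rot: [-3.141, 0.0, -1.227]
contact_force: [-0.5, 0.6, 0.2]
opening: 0.598
grasp_force: 0.0
top [317.  262.7] 100.0 [522. -67.  56.  22.] -1.336
top [422.  245.8] 81.0 [ 568. -379.   44.   22.] -1.471
top [388.5 244. ] 117.0 [ 575. -279.   57.   23.] 0.752
top [302.6 210.7] 126.5 [681. -25.  40.  39.] -0.013
top [360.2 208.1] 97.5 [ 687. -198.   58.   22.] -0.334
scene [297.5 316.5] 36.0 [ 684. -200.   20.   14.] 1.164
scene [208.1 306.2] 39.5 [ 570. -390.   19.   19.] 0.071
scene [250.1 293.8] 33.5 [ 575. -284.   19.   18.] 0.718
scene [192.8 282.9] 42.0 [ 487. -404.   24.   18.] 0.346
scene [360.5 276.7] 133.0 [633.  -9.  40.  37.] -0.717
at [ 479.2 -402.5  146.4] rpy [-3.141  0.    -1.225] q [-0.7   0.47  1.72  0.    0.95  2.09] t 7.4 open 0.6
turn rz 0.000 = 1 x 0.0001; shift [ 0.0025 -0.0053  0.1204] = 3 x [ 0.0008 -0.0018  0.0401]  yaw -1.225
```

```bash
python3 -m jog '[[[0,0,0],[0.002,-0.006,0.04],0.2],[[0,0,0],[0,0,0.04],0.2],[[0,0,0],[0,0,0.03],0.2],[[0,0,0],[0,0,0.01],0.2],[[0,0,0],[0,0,0],-1],[[0,0,0],[0,0,0],-1],[[0,0,0],[0,0,0],-1],[[0,0,0],[0,0,0],-1],[[0,0,0],[0,0,0],-1]]' 40
python3 -m jog '[[[0,0,0],[0,0,-0.036],-1],[[0,0,0],[0,0,-0.036],-1],[[0,0,0],[0,0,-0.036],-1],[[0,0,0],[0,0,-0.036],-1],[[0,0,0.075],[0,0,0],-1],[[0,0,0.075],[0,0,0],-1],[[0,0,0],[-0.04,-0.005,0],-1],[[0,0,0],[-0.04,-0.005,0],-1],[[0,0,0],[-0.04,-0.005,0],-1],[[0,0,0],[-0.04,-0.005,0],-1],[[0,0,0],[-0.04,-0.005,0],-1],[[0,0,0],[-0.04,-0.005,0],-1]]'
python3 -m jog '[[[0,0,0],[-0.04,-0.004,0],-1],[[0,0,0],[-0.04,-0.004,0],-1],[[0,0,0],[0,0,0],-1],[[0,0,0],[0,0,0],-1]]'
python3 - <<'E'
from h import *
plan([(*tray_pt(-33,27,57),1.766)])
E
```

```text
clock: 8.3
eef_pos: [486.2, -403.8, 27.7]
tcp_rot: [-3.14, -0.002, -1.225]
contact_force: [-0.4, 0.6, 6.7]
opening: 0.27
grasp_force: 41.6
clock: 9.5
eef_pos: [468.0, -160.6, 170.7]
tcp_rot: [-3.141, -0.0, -1.376]
contact_force: [-0.0, 0.2, -0.6]
opening: 0.272
grasp_force: 40.8
clock: 9.9
eef_pos: [460.8, -81.4, 170.8]
tcp_rot: [-3.141, -0.001, -1.373]
contact_force: [-0.1, -0.5, -0.0]
opening: 0.273
grasp_force: 40.8
at [460.8 -81.4 170.8] rpy [-3.141e+00 -1.000e-03 -1.373e+00] q [-0.18  0.22  2.04 -0.    0.88  2.77] t 9.9 open 0.27
turn rz 0.003 = 1 x 0.0026; shift [-0.0022  0.0015  0.1138] = 3 x [-0.0007  0.0005  0.0379]  yaw -1.376
```

```bash
python3 -m jog '[[[0,0,0],[-0.002,0.001,0.04],-1],[[0,0,0],[0,0,0.04],-1],[[0,0,0],[0,0,0.022],-1],[[0,0,0],[0,0,0.01],-1],[[0,0,0],[0,0,0],-1],[[0,0,0],[0,0,0],-0.2],[[0,0,0],[0,0,0],-0.2],[[0,0,0],[0,0,0],-0.2],[[0,0,0],[0,0,-0.03],-0.2],[[0,0,0],[0,0,-0.04],-0.2],[[0,0,0],[0,0,-0.05],0.2],[[0,0,0],[0,0,0],0.2]]'
python3 - <<'E'
from h import *
plan([(569,-388,150,-1.482)])
plan([(569,-388,170,-1.482),(*tray_pt(32,27,170),1.766)],(569,-388,26,-1.482))
E
```

```text
clock: 11.1
eef_pos: [462.5, -80.8, 184.5]
tcp_rot: [-3.132, -0.004, -1.375]
contact_force: [0.4, -0.5, 0.1]
opening: 0.596
grasp_force: 0.0
at [462.5 -80.8 184.5] rpy [-3.132 -0.004 -1.375] q [-0.18  0.2   2.03 -0.    0.9   2.77] t 11.1 open 0.6
turn rz 0.107 = 1 x 0.1069; shift [ 0.3154 -0.0788  0.0345] = 8 x [ 0.0394 -0.0099  0.0043]  yaw -1.482
at [ 569. -388.   26.] rpy [-3.132 -0.004 -1.375] q [-0.18  0.2   2.03 -0.    0.9   2.77] t 11.1 open 0.6
turn rz -0.000 = 0 x -0.0000; shift [ 0.     0.    -0.144] = 4 x [ 0.     0.    -0.036]  yaw -1.482
turn rz -0.106 = 1 x -0.1064; shift [-0.3889  0.0482  0.    ] = 9 x [-0.0432  0.0054  0.    ]  yaw -1.376
```

```bash
python3 -m jog '[[[0,0,0.107],[0,0,0],0.2],[[0,0,0],[0.039,-0.01,0.004],0.2],[[0,0,0],[0.039,-0.01,0.004],0.2],[[0,0,0],[0.039,-0.01,0.004],0.2],[[0,0,0],[0.039,-0.01,0.004],0.2],[[0,0,0],[0.039,-0.01,0.004],0.2],[[0,0,0],[0.039,-0.01,0.004],0.2],[[0,0,0],[0.039,-0.01,0.004],0.2],[[0,0,0],[0.04,-0.009,0.004],0.2],[[0,0,0],[0,0,0],0.2],[[0,0,0],[0,0,0],0.2]]'
python3 - <<'E'
from h import *
castings("top");castings("scene")
plan([(569,-388,28,-1.482)])
E
```

```text
clock: 12.2
eef_pos: [564.9, -385.2, 145.6]
tcp_rot: [3.141, 0.001, -1.484]
contact_force: [0.1, 1.1, 0.4]
opening: 0.602
grasp_force: 0.0
top [318.  265.1] 102.0 [515. -70.  53.  24.] 1.564
top [388.  243.7] 103.5 [ 576. -279.   55.   23.] 0.752
top [302.7 210.7] 125.5 [681. -26.  40.  36.] -0.007
top [360.2 208.1] 91.0 [ 687. -198.   58.   22.] -0.336
scene [297.7 316.5] 42.0 [ 684. -200.   21.   18.] 1.36
scene [208.1 306.1] 47.0 [ 570. -389.   20.   20.] -1.396
scene [360.5 276.7] 133.0 [633.  -9.  40.  37.] -0.717
at [ 564.9 -383.9  146.1] rpy [ 3.141e+00  1.000e-03 -1.482e+00] q [-0.6   0.55  1.59  0.    1.01  2.45] t 12.3 open 0.6
turn rz 0.000 = 1 x 0.0000; shift [ 0.0045 -0.0037  0.1181] = 3 x [ 0.0015 -0.0012  0.0394]  yaw -1.482
```

```bash
python3 -m jog '[[[0,0,0],[0.004,-0.004,0.04],0.2],[[0,0,0],[0,0,0.04],0.2],[[0,0,0],[0,0,0.03],0.2],[[0,0,0],[0,0,0.008],0.2],[[0,0,0],[0,0,0],-1],[[0,0,0],[0,0,0],-1],[[0,0,0],[0,0,0],-1],[[0,0,0],[0,0,0],-1],[[0,0,0],[0,0,0],-1]]' 40
python3 -m jog '[[[0,0,0],[0,0,-0.036],-1],[[0,0,0],[0,0,-0.036],-1],[[0,0,0],[0,0,-0.036],-1],[[0,0,0],[0,0,-0.036],-1],[[0,0,0],[0,0,0],-1],[[0,0,0],[0,0,0],-1]]'
python3 - <<'E'
from h import *
i=r.grab_frame("top");s=r.grab_frame("scene");f=lambda a:cv2.resize(a,None,fx=4,fy=4,interpolation=cv2.INTER_CUBIC)[:,:,::-1]
cv2.imwrite("pics/b.png",np.hstack([f(i[235:315,260:355]),f(s[195:275,275:370])]))
plan([(*tray_pt(32,27,170),1.766)])
E
```

```text
clock: 13.2
eef_pos: [570.9, -389.2, 30.1]
tcp_rot: [-3.14, -0.002, -1.482]
contact_force: [-1.2, 1.0, 7.2]
opening: 0.268
grasp_force: 42.0
clock: 13.8
eef_pos: [570.4, -389.0, 173.7]
tcp_rot: [-3.14, -0.002, -1.482]
contact_force: [0.3, 0.7, -0.8]
opening: 0.273
grasp_force: 41.1
at [ 569.3 -388.2  171.3] rpy [ 3.140e+00  1.000e-03 -1.482e+00] q [-0.6   0.53  1.55 -0.    1.06  2.45] t 13.9 open 0.26
turn rz -0.107 = 1 x -0.1067; shift [-0.3891  0.0484  0.0013] = 9 x [-0.0432  0.0054  0.0001]  yaw -1.376
```

View pics/b.png

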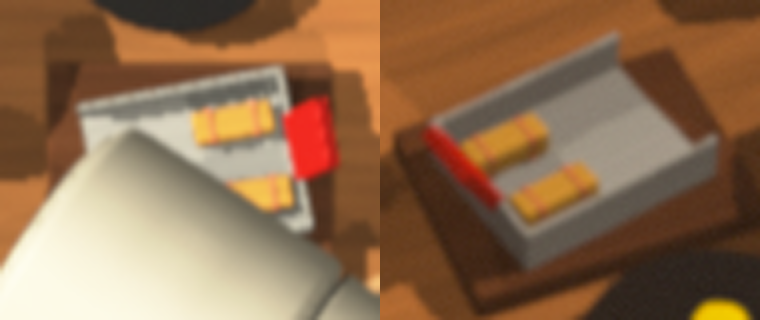

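Both castings lie in the back half of the tray, with the front half clear.

```bash
python3 -m jog '[[[0,0,-0.107],[0,0,0],-1],[[0,0,0],[-0.043,0.005,0],-1],[[0,0,0],[-0.043,0.005,0],-1],[[0,0,0],[-0.043,0.005,0],-1],[[0,0,0],[-0.043,0.005,0],-1],[[0,0,0],[-0.043,0.005,0],-1],[[0,0,0],[-0.043,0.005,0],-1],[[0,0,0],[-0.043,0.006,0],-1],[[0,0,0],[-0.044,0.006,0],-1],[[0,0,0],[-0.044,0.006,0],-1],[[0,0,0],[0,0,0],-1],[[0,0,0],[0,0,0],-1]]'
python3 - <<'E'
from h import *
plan([(*tray_pt(32,27,59),1.766)])
E
```

```text
clock: 15.1
eef_pos: [446.5, -15.6, 171.5]
tcp_rot: [3.14, 0.0, -1.373]
contact_force: [-0.5, 0.9, -0.5]
opening: 0.269
grasp_force: 41.0
at [446.5 -15.6 171.5] rpy [ 3.14   0.    -1.373] q [-0.04  0.19  2.08 -0.    0.87  2.91] t 15.1 open 0.27
turn rz 0.003 = 1 x 0.0030; shift [0.0002 0.0003 0.1125] = 3 x [0.0001 0.0001 0.0375]  yaw -1.376
```

```bash
python3 -m jog '[[[0,0,0],[0,0,0.04],-1],[[0,0,0],[0,0,0.04],-1],[[0,0,0],[0,0,0.022],-1],[[0,0,0],[0,0,0.01],-1],[[0,0,0],[0,0,0],-1],[[0,0,0],[0,0,0],-0.2],[[0,0,0],[0,0,0],-0.2],[[0,0,0],[0,0,0],-0.2],[[0,0,0],[0,0,-0.03],-0.2],[[0,0,0],[0,0,-0.04],-0.2],[[0,0,0],[0,0,-0.05],0.2],[[0,0,0],[0,0,0],0.2]]'
python3 - <<'E'
from h import *
plan([(576,-280,150,.752)])
plan([(576,-280,170,.752),(*tray_pt(32,-27,170),1.766)],(576,-280,28,.752))
E
```

```text
clock: 16.3
eef_pos: [451.0, -16.5, 186.3]
tcp_rot: [-3.131, -0.002, -1.375]
contact_force: [0.6, 0.5, -0.4]
opening: 0.602
grasp_force: 0.0
at [451.  -16.5 186.3] rpy [-3.131e+00 -2.000e-03 -1.375e+00] q [-0.04  0.17  2.07 -0.    0.9   2.91] t 16.3 open 0.6
turn rz 1.014 = 8 x 0.1268; shift [ 0.0887 -0.2778  0.0363] = 7 x [ 0.0127 -0.0397  0.0052]  yaw -2.390
at [ 576. -280.   28.] rpy [-3.131e+00 -2.000e-03 -1.375e+00] q [-0.04  0.17  2.07 -0.    0.9   2.91] t 16.3 open 0.6
turn rz -0.000 = 0 x -0.0000; shift [-0.     0.    -0.142] = 4 x [-0.      0.     -0.0355]  yaw 0.752
turn rz -1.014 = 8 x -0.1268; shift [ 0.2843 -0.022  -0.    ] = 7 x [ 0.0406 -0.0031 -0.    ]  yaw 1.766
```

```bash
python3 -m jog '[[[0,0,-0.142],[0,0,0],0.2],[[0,0,-0.142],[0,0,0],0.2],[[0,0,-0.142],[0,0,0],0.2],[[0,0,-0.142],[0,0,0],0.2],[[0,0,-0.142],[0,0,0],0.2],[[0,0,-0.142],[0,0,0],0.2],[[0,0,-0.142],[0,0,0],0.2],[[0,0,-0.142],[0,0,0],0.2],[[0,0,-0.142],[0,0,0],0.2],[[0,0,-0.142],[0,0,0],0.2],[[0,0,-0.142],[0,0,0],0.2],[[0,0,-0.142],[0,0,0],0.2]]'
python3 -m jog '[[[0,0,-0.142],[0,0,0],0.2],[[0,0,-0.142],[0,0,0],0.2],[[0,0,-0.139],[0,0,0],0.2],[[0,0,0],[-0.013,0.04,0.005],0.2],[[0,0,0],[-0.013,0.04,0.005],0.2],[[0,0,0],[-0.013,0.04,0.005],0.2],[[0,0,0],[-0.013,0.04,0.005],0.2],[[0,0,0],[-0.013,0.04,0.005],0.2],[[0,0,0],[-0.013,0.04,0.005],0.2],[[0,0,0],[-0.012,0.038,0.005],0.2],[[0,0,0],[0,0,0],0.2],[[0,0,0],[0,0,0],0.2]]'
python3 - <<'E'
from h import *
castings("top");castings("scene")
plan([(576,-280,28,.752)])
E
```

```text
clock: 17.5
eef_pos: [447.2, -16.4, 180.2]
tcp_rot: [3.142, -0.0, 0.335]
contact_force: [-0.7, 0.2, -0.3]
opening: 0.603
grasp_force: 0.0
clock: 18.7
eef_pos: [570.9, -281.3, 144.6]
tcp_rot: [-3.14, 0.0, 0.75]
contact_force: [0.7, 1.1, -0.8]
opening: 0.598
grasp_force: 0.0
top [311.3 285.2] 230.5 [455. -50. 123.  24.] -1.445
top [318.1 265.3] 96.5 [514. -70.  55.  22.] -1.471
top [302.7 210.7] 125.5 [681. -26.  40.  36.] -0.007
top [360.2 208.1] 93.5 [ 686. -198.   57.   22.] -0.336
scene [297.5 316.5] 36.0 [ 683. -201.   17.   17.] -0.39
scene [250.1 293.6] 34.0 [ 575. -283.   19.   17.] 0.718
scene [360.7 277.1] 134.0 [635. -10.  43.  37.] -0.682
scene [318.7 242.4] 31.0 [487. -60.  20.  19.] -1.39
at [ 570.7 -279.9  145.1] rpy [-3.14   0.     0.752] q [-0.46  0.49  1.7   0.    0.96  0.36] t 18.8 open 0.6
turn rz 0.000 = 1 x 0.0001; shift [0.0038 0.0037 0.1171] = 3 x [0.0013 0.0012 0.039 ]  yaw 0.752
```

```bash
python3 -m jog '[[[0,0,0],[0.003,0.004,0.04],0.2],[[0,0,0],[0,0,0.04],0.2],[[0,0,0],[0,0,0.028],0.2],[[0,0,0],[0,0,0.008],0.2],[[0,0,0],[0,0,0],-1],[[0,0,0],[0,0,0],-1],[[0,0,0],[0,0,0],-1],[[0,0,0],[0,0,0],-1],[[0,0,0],[0,0,0],-1]]' 40
python3 -m jog '[[[0,0,0],[0,0,-0.036],-1],[[0,0,0],[0,0,-0.036],-1],[[0,0,0],[0,0,-0.036],-1],[[0,0,0],[0,0,-0.034],-1],[[0,0,-0.127],[0,0,0],-1],[[0,0,-0.127],[0,0,0],-1],[[0,0,-0.127],[0,0,0],-1],[[0,0,-0.127],[0,0,0],-1],[[0,0,-0.127],[0,0,0],-1],[[0,0,-0.127],[0,0,0],-1],[[0,0,-0.126],[0,0,0],-1],[[0,0,-0.126],[0,0,0],-1]]'
python3 -m jog '[[[0,0,0],[0.041,-0.003,0],-1],[[0,0,0],[0.041,-0.003,0],-1],[[0,0,0],[0.041,-0.003,0],-1],[[0,0,0],[0.041,-0.003,0],-1],[[0,0,0],[0.04,-0.003,0],-1],[[0,0,0],[0.04,-0.003,0],-1],[[0,0,0],[0.04,-0.003,0],-1],[[0,0,0],[0,0,0],-1],[[0,0,0],[0,0,0],-1]]'
python3 - <<'E'
from h import *
plan([(*tray_pt(34,-27,59),1.766)])
E
```

```text
clock: 19.7
eef_pos: [577.2, -282.1, 30.9]
tcp_rot: [3.139, -0.001, 0.752]
contact_force: [-0.6, 0.5, 7.9]
opening: 0.274
grasp_force: 41.0
clock: 20.9
eef_pos: [576.3, -281.9, 171.8]
tcp_rot: [3.141, 0.0, 1.771]
contact_force: [-1.2, -0.6, -0.9]
opening: 0.272
grasp_force: 40.1
clock: 21.8
eef_pos: [500.8, -6.7, 171.9]
tcp_rot: [3.141, 0.0, 1.768]
contact_force: [0.8, 0.1, -0.0]
opening: 0.27
grasp_force: 40.1
at [500.8  -6.7 171.9] rpy [3.141 0.    1.768] q [-0.02  0.27  1.97 -0.    0.9  -0.21] t 21.8 open 0.27
turn rz 0.002 = 1 x 0.0020; shift [ 0.0036 -0.0013  0.1129] = 3 x [ 0.0012 -0.0004  0.0376]  yaw 1.766
```

```bash
python3 -m jog '[[[0,0,0],[0.003,-0.001,0.04],-1],[[0,0,0],[0,0,0.04],-1],[[0,0,0],[0,0,0.022],-1],[[0,0,0],[0,0,0.01],-1],[[0,0,0],[0,0,0],-1],[[0,0,0],[0,0,0],-0.2],[[0,0,0],[0,0,0],-0.2],[[0,0,0],[0,0,0],-0.2],[[0,0,0],[0,0,-0.03],-0.2],[[0,0,0],[0,0,-0.04],-0.2],[[0,0,0],[0,0,-0.05],0.2],[[0,0,0],[0,0,-0.01],0.2]]'
python3 - <<'E'
from h import *
plan([(685,-199,150,-.31)])
plan([(685,-199,170,-.31),(*tray_pt(0,0,170),1.766)],(685,-199,28,-.31))
E
```

```text
clock: 23.0
eef_pos: [502.6, -4.5, 195.0]
tcp_rot: [3.132, 0.002, 1.766]
contact_force: [-0.0, 0.3, -0.5]
opening: 0.601
grasp_force: 0.0
at [502.6  -4.5 195. ] rpy [3.132e+00 2.000e-03 1.766e+00] q [-0.01  0.23  1.96  0.    0.94 -0.21] t 23.0 open 0.6
turn rz -1.066 = 8 x -0.1332; shift [-0.233  -0.1296  0.045 ] = 7 x [-0.0333 -0.0185  0.0064]  yaw 2.832
at [ 685. -199.   28.] rpy [3.132e+00 2.000e-03 1.766e+00] q [-0.01  0.23  1.96  0.    0.94 -0.21] t 23.0 open 0.6
turn rz -0.000 = 0 x -0.0000; shift [ 0.     0.    -0.142] = 4 x [ 0.      0.     -0.0355]  yaw -0.310
turn rz 1.066 = 8 x 0.1332; shift [-0.194   0.1716  0.    ] = 6 x [-0.0323  0.0286  0.    ]  yaw -1.376
```

```bash
python3 -m jog '[[[0,0,-0.133],[0,0,0],0.2],[[0,0,-0.133],[0,0,0],0.2],[[0,0,-0.133],[0,0,0],0.2],[[0,0,-0.133],[0,0,0],0.2],[[0,0,-0.133],[0,0,0],0.2],[[0,0,-0.133],[0,0,0],0.2],[[0,0,-0.134],[0,0,0],0.2],[[0,0,-0.134],[0,0,0],0.2]]'
python3 -m jog '[[[0,0,0],[-0.033,-0.019,0.005],0.2],[[0,0,0],[-0.033,-0.019,0.005],0.2],[[0,0,0],[-0.033,-0.019,0.005],0.2],[[0,0,0],[-0.033,-0.018,0.005],0.2],[[0,0,0],[-0.033,-0.018,0.005],0.2],[[0,0,0],[-0.034,-0.018,0.005],0.2],[[0,0,0],[-0.034,-0.019,0.005],0.2],[[0,0,0],[0,0,0],0.2],[[0,0,0],[0,0,0],0.2]]'
python3 - <<'E'
from h import *
i=castings("top");s=castings("scene")
plan([(685,-199,28,-.31)])
f=lambda a:cv2.resize(a,None,fx=4,fy=4,interpolation=cv2.INTER_CUBIC)[:,:,::-1]
cv2.imwrite("pics/c.png",np.hstack([f(i[235:315,260:355]),f(s[195:275,275:370])]))
E
```

```text
clock: 23.8
eef_pos: [499.6, -4.4, 189.4]
tcp_rot: [3.141, 0.001, 2.837]
contact_force: [-0.0, -0.5, 0.3]
opening: 0.598
grasp_force: 0.0
clock: 24.7
eef_pos: [681.4, -199.8, 153.5]
tcp_rot: [3.141, -0.0, 2.831]
contact_force: [-0.3, 0.8, 0.1]
opening: 0.6
grasp_force: 0.0
top [292.5 268.1] 77.0 [506.   5.  40.  22.] -1.383
top [302.6 210.6] 125.0 [681. -26.  40.  36.] -0.007
scene [298.  316.6] 42.0 [ 683. -200.   19.   17.] 1.164
scene [360.5 276.7] 134.0 [633.  -9.  40.  37.] -0.717
at [ 680.8 -198.6  154.1] rpy [ 3.141e+00 -1.000e-03  2.832e+00] q [-0.29  0.58  1.52  0.    1.05 -1.55] t 24.8 open 0.6
turn rz 0.000 = 1 x 0.0004; shift [-0.0041  0.0009  0.1261] = 3 x [-0.0014  0.0003  0.042 ]  yaw 2.832
```

View pics/c.png

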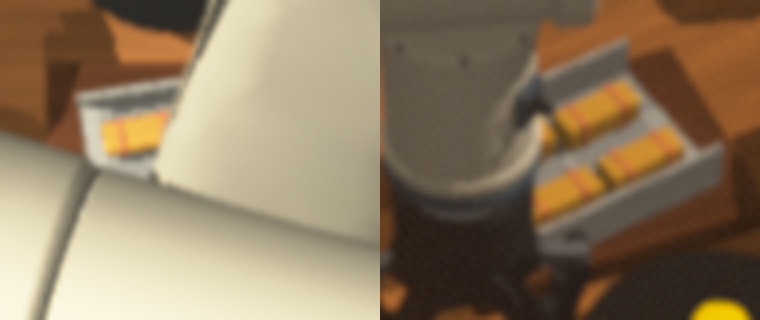

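Four castings sit side by side in the tray. Now the fifth.

```bash
python3 -m jog '[[[0,0,0],[-0.003,0.001,0.044],0.2],[[0,0,0],[0,0,0.044],0.2],[[0,0,0],[0,0,0.03],0.2],[[0,0,0],[0,0,0.008],0.2],[[0,0,0],[0,0,0],-1],[[0,0,0],[0,0,0],-1],[[0,0,0],[0,0,0],-1],[[0,0,0],[0,0,0],-1],[[0,0,0],[0,0,0],-1]]' 40
python3 -m jog '[[[0,0,0],[0,0,-0.036],-1],[[0,0,0],[0,0,-0.036],-1],[[0,0,0],[0,0,-0.036],-1],[[0,0,0],[0,0,-0.034],-1],[[0,0,0.133],[0,0,0],-1],[[0,0,0.133],[0,0,0],-1],[[0,0,0.133],[0,0,0],-1],[[0,0,0.133],[0,0,0],-1],[[0,0,0.133],[0,0,0],-1],[[0,0,0.133],[0,0,0],-1],[[0,0,0.134],[0,0,0],-1],[[0,0,0.134],[0,0,0],-1]]'
python3 -m jog '[[[0,0,0],[0.032,-0.028,0],-1],[[0,0,0],[0.032,-0.028,0],-1],[[0,0,0],[0.032,-0.028,0],-1],[[0,0,0],[0.032,-0.029,0],-1],[[0,0,0],[0.033,-0.029,0],-1],[[0,0,0],[0.033,-0.029,0],-1],[[0,0,0],[0,0,0],-1],[[0,0,0],[0,0,0],-1]]'
python3 - <<'E'
from h import *
plan([(*tray_pt(0,0,82),1.766)])
E
```

```text
clock: 25.7
eef_pos: [685.7, -199.6, 30.3]
tcp_rot: [3.141, 0.003, 2.832]
contact_force: [-1.1, 1.0, 6.6]
opening: 0.269
grasp_force: 42.1
clock: 26.9
eef_pos: [684.6, -199.3, 171.0]
tcp_rot: [3.141, 0.0, 1.76]
contact_force: [0.2, -0.1, -0.0]
opening: 0.271
grasp_force: 41.1
clock: 27.7
eef_pos: [479.2, -41.7, 171.2]
tcp_rot: [3.14, 0.001, 1.767]
contact_force: [0.2, 0.7, -0.7]
opening: 0.268
grasp_force: 41.1
at [479.2 -41.7 171.2] rpy [3.140e+00 1.000e-03 1.767e+00] q [-0.09  0.24  2.02 -0.    0.89 -0.29] t 27.7 open 0.27
turn rz 0.001 = 1 x 0.0010; shift [-0.0003 -0.0003  0.0892] = 2 x [-0.0001 -0.0001  0.0446]  yaw 1.766
```

```bash
python3 -m jog '[[[0,0,0],[0,0,0.04],-1],[[0,0,0],[0,0,0.03],-1],[[0,0,0],[0,0,0.019],-1],[[0,0,0],[0,0,0],-1],[[0,0,0],[0,0,0],-0.3],[[0,0,0],[0,0,0],-0.3],[[0,0,0],[0,0,0],-0.3],[[0,0,0],[0,0,-0.03],-0.3],[[0,0,0],[0,0,-0.05],-0.3],[[0,0,0],[0,0,-0.05],-0.1],[[0,0,0],[-0.04,0,-0.02],-0.1],[[0,0,0],[-0.045,0,0],-0.1]]'
python3 -m jog '[[[0,0,0],[-0.045,0,0],-0.1],[[0,0,0],[-0.045,0,0],-0.1],[[0,0,0],[-0.045,0,0],-0.1],[[0,0,0],[-0.045,0,0],-0.1],[[0,0,0],[0,0,0],-0.1]]'
python3 - <<'E'
from h import *
i=castings("top");s=castings("scene")
plan([])
for p in (i,):
  for c in blobs(p,(0,170,120),(6,255,255),15): print("red",c.reshape(-1,2).mean(0),cv2.contourArea(c))
f=lambda a:cv2.resize(a,None,fx=4,fy=4,interpolation=cv2.INTER_CUBIC)[:,:,::-1]
cv2.imwrite("pics/d.png",np.hstack([f(i[235:315,260:355]),f(s[195:275,275:370])]))
E
```

```text
clock: 28.9
eef_pos: [498.0, -126.1, 236.0]
tcp_rot: [3.134, 0.003, 1.769]
contact_force: [1.0, -0.1, -0.9]
opening: 0.451
grasp_force: 0.0
clock: 29.4
eef_pos: [531.4, -307.1, 231.8]
tcp_rot: [3.14, 0.003, 1.763]
contact_force: [0.7, 0.8, 0.7]
opening: 0.454
grasp_force: 0.0
top [307.6 274.6] 640.5 [484. -42. 124.  81.] -1.391
top [302.6 210.7] 126.5 [681. -25.  40.  39.] -0.013
scene [360.5 276.7] 134.0 [633.  -9.  40.  37.] -0.717
scene [319.3 243.1] 33.5 [490. -59.  22.  19.] 0.243
scene [310.5 231.7] 33.5 [447. -68.  46.  20.] 0.236
scene [321.3 229.1] 51.5 [446. -33.  41.  24.] 0.177
scene [330.6 223.7] 31.5 [440.  -3.  37.  17.] 0.034
at [ 530.2 -302.8  231.1] rpy [-3.141e+00 -1.000e-03  1.764e+00] q [-0.52  0.36  1.69  0.    1.1  -0.71] t 29.5 open 0.45
red [337.11764706 268.21568627] 187.5
red [ 62.36734694 228.02040816] 155.5
red [267.5        129.38461538] 51.0
```

View pics/d.png

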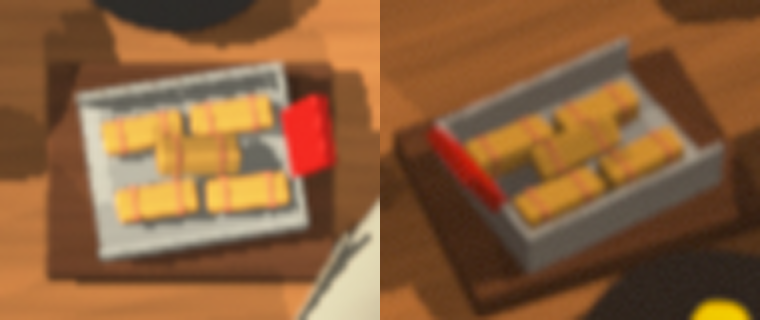

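All five castings are in the tray, and the plate is at crop (308,135). Next I'll re-measure the tray and work out the pinch pose.

```bash
cat >> h.py <<'E'
def toolR(w,phi,th=0.5):
    """tool orientation holding tray with yaw w tipped forward by phi"""
    tx=np.array([np.cos(w),np.sin(w),0]); a=th-phi; up=np.array([0,0,1.])
    z=np.sin(a)*tx-np.cos(a)*up; y=-(np.cos(a)*tx+np.sin(a)*up)
    return np.column_stack([np.cross(y,z),y,z])
def go(p,Rm,cur=None):
    st=r.sense(); p0,R0=(st['eef_pos'],R.from_euler('xyz',st['tcp_rot']).as_matrix()) if cur is None else cur
    print("at",np.round(p0,1),"-> ",np.round(p,1),"turn",R.from_matrix(R0.T@Rm).as_rotvec().round(3),"shift(before turn)",(R0.T@(p-p0)/1000).round(4),"shift(after turn)",(Rm.T@(p-p0)/1000).round(4))
    return p,Rm
def grip_tcp(O,w,phi=0,z0=25):
    """TCP when gripping level tray with origin O (xy), underside z0"""
    tx=np.array([np.cos(w),np.sin(w),0]); g=np.array([O[0],O[1],z0])-88*tx+np.array([0,0,56])
    return g-6*toolR(w,0)[:,2]
E
python3 - <<'E'
from h import *
np.set_printoptions(suppress=True)
C=np.array([ray("top",(260+x/4,235+y/4),60)[:2] for x,y in((80,97),(102,258),(308,226),(280,65))]);print(C.round(0),C.mean(0),[np.arctan2(*(a-b)[::-1]) for a,b in((C[0],C[3]),(C[1],C[2]))])
w=1.766;O=(479,-42)
print(proj("top",(*grip_tcp(O,w)[:2],81+17)), "plate top ctr px")
g=grip_tcp(O,w);Rm=toolR(w,0);print("rpy",R.from_matrix(Rm).as_euler('xyz'))
print(g); c=go(g-90*Rm[:,2],Rm); go(g,Rm,c)
st=r.sense();Rv=R.from_euler('xyz',[np.pi,0,w-np.pi/2]).as_matrix(); go(g-90*Rm[:,2],Rv); go(g,Rm,(g,Rv))
E
```

```text
[[ 527.   39.]
 [ 410.   23.]
 [ 432. -124.]
 [ 549. -105.]] [479.37959522 -41.68177539] [np.float64(1.719139135783834), np.float64(1.7133618693562467)]
[339.37427693 266.95170136] plate top ctr px
rpy [-2.64159265  0.          0.19520367]
[ 496.62699279 -131.15064247   86.26549537]
at [ 530.2 -302.8  231.1] ->  [ 505.  -173.5  165.2] turn [0.392 0.391 1.533] shift(before turn) [0.1317 0.0001 0.066 ] shift(after turn) [ 0.0003 -0.084   0.121 ]
at [ 505.  -173.5  165.2] ->  [ 496.6 -131.2   86.3] turn [0. 0. 0.] shift(before turn) [-0.    0.    0.09] shift(after turn) [-0.    0.    0.09]
at [ 530.2 -302.8  231.1] ->  [ 505.  -173.5  165.2] turn [-0.001 -0.     1.569] shift(before turn) [0.1317 0.0001 0.066 ] shift(after turn) [ 0.0003 -0.1317  0.0659]
at [ 496.6 -131.2   86.3] ->  [ 496.6 -131.2   86.3] turn [0.5 0.  0. ] shift(before turn) [0. 0. 0.] shift(after turn) [0. 0. 0.]
```

```bash
python3 -m jog '[[[0,0,0.133],[0,0,0],-0.3],[[0,0,0.133],[0,0,0],-0.3],[[0,0,0.133],[0,0,0],-0.3],[[0,0,0.133],[0,0,0],-0.3],[[0,0,0.133],[0,0,0],-0.3],[[0,0,0.133],[0,0,0],-0.3],[[0,0,0.133],[0,0,0],-0.3],[[0,0,0.133],[0,0,0],-0.3],[[0,0,0.133],[0,0,0],-0.3],[[0,0,0.133],[0,0,0],-0.3],[[0,0,0.133],[0,0,0],-0.3],[[0,0,0.132],[0,0,0],-0.3]]'
python3 -m jog '[[[0.125,0,0],[0,0,0],-0.3],[[0.125,0,0],[0,0,0],-0.3],[[0.125,0,0],[0,0,0],-0.3],[[0.125,0,0],[0,0,0],-0.3],[[0,0,0],[0,0,0],-0.3],[[0,0,0],[0,0,0],-0.3]]'
python3 - <<'E'
from h import *
np.set_printoptions(suppress=True)
w=1.74;O=(479.3,-42); g=grip_tcp(O,w);Rm=toolR(w,0)
print(r.sense()['qpos'].round(2)); go(g-90*Rm[:,2],Rm)
E
```

```text
clock: 30.7
eef_pos: [530.3, -300.3, 231.5]
tcp_rot: [-3.141, 0.0, 0.167]
contact_force: [-0.3, -0.2, -0.0]
opening: 0.349
grasp_force: 0.0
clock: 31.3
eef_pos: [530.4, -301.4, 230.7]
tcp_rot: [-2.643, 0.001, 0.171]
contact_force: [-0.6, -0.1, 0.1]
opening: 0.35
grasp_force: 0.0
[-0.68  0.55  1.47  0.32  1.51  0.63]
at [ 530.4 -301.4  230.7] ->  [ 501.9 -174.1  165.2] turn [0.002 0.002 0.001] shift(before turn) [-0.0064 -0.0831  0.1198] shift(after turn) [-0.0067 -0.0829  0.12  ]
```

```bash
python3 -m jog '[[[0,0,0],[-0.002,-0.021,0.03],-0.3],[[0,0,0],[-0.002,-0.021,0.03],-0.3],[[0,0,0],[-0.002,-0.021,0.03],-0.3],[[0,0,0],[0,-0.02,0.03],-0.3],[[0,0,0],[0,0,0],-0.3],[[0,0,0],[0,0,0],-0.3]]'
python3 - <<'E'
from h import *
np.set_printoptions(suppress=True)
w=1.74;O=(479.3,-42); g=grip_tcp(O,w);Rm=toolR(w,0)
print(r.sense()['qpos'].round(2)); go(g,Rm)
i=r.grab_frame("top");s=r.grab_frame("scene")
f=lambda a:cv2.resize(a,None,fx=4,fy=4,interpolation=cv2.INTER_CUBIC)[:,:,::-1]
cv2.imwrite("pics/e.png",np.hstack([f(i[225:315,290:385]),f(s[180:270,255:350])]))
E
```

```text
clock: 31.9
eef_pos: [502.4, -173.2, 166.7]
tcp_rot: [-2.644, -0.001, 0.174]
contact_force: [0.2, 0.8, 0.1]
opening: 0.351
grasp_force: 0.0
[-0.55  0.49  1.75  0.38  1.27  0.66]
at [ 502.4 -173.2  166.7] ->  [ 494.6 -131.6   86.3] turn [0.003 0.001 0.004] shift(before turn) [-0.0006  0.0011  0.0909] shift(after turn) [-0.0007  0.0013  0.0909]
```

View pics/e.png

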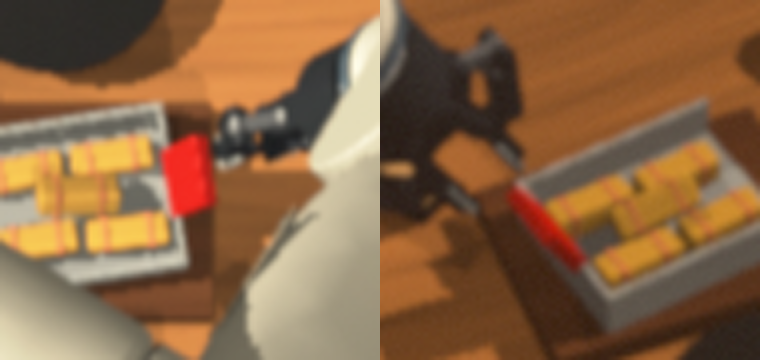

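```bash
python3 - <<'E'
from h import *
d=toolR(1.74,0)[:,2]; p=r.sense()['eef_pos']
print("tips top",proj("top",p+20*d),"scene",proj("scene",p+20*d))
for y in(-25,0,25):
    P=tray_pt(-97.6,y,98.6,(479.3,-42),1.74); print("plate top",y,proj("top",P),proj("scene",P))
E
```

```text
tips top [352.22021392 262.16241512] scene [281.96368383 224.62344032]
plate top -25 [340.2496511 258.5843591] [297.1814593  239.73986571]
plate top 0 [341.88901319 267.20233629] [291.96756656 233.48430117]
plate top 25 [343.53744571 275.86799593] [286.84526197 227.33862298]
```

The fingers are lined up with the plate: its top edge is seen at about (342.7,268) and predicted at (341.9,267). I'll go down along it and pinch.

```bash
python3 -m jog '[[[0,0,0],[-0.001,0.001,0.03],-0.3],[[0,0,0],[0,0,0.03],-0.3],[[0,0,0],[0,0,0.02],-0.3],[[0,0,0],[0,0,0.01],-0.3],[[0,0,0],[0,0,0],-0.3],[[0,0,0],[0,0,0],-1],[[0,0,0],[0,0,0],-1],[[0,0,0],[0,0,0],-1],[[0,0,0],[0,0,0],-1],[[0,0,0],[0,0,0],-1]]' 110
python3 - <<'E'
from h import *
w=1.74;O=(479.3,-42); go(grip_tcp(O,w),toolR(w,0)); s=r.sense(); print(s['contact_force'],s['opening'],s['grasp_force'])
E
```

```text
clock: 33.0
eef_pos: [495.1, -133.0, 88.0]
tcp_rot: [-2.64, -0.001, 0.17]
contact_force: [-0.2, 5.1, 4.3]
opening: 0.125
grasp_force: 108.0
at [ 495.1 -133.    88. ] ->  [ 494.6 -131.6   86.3] turn [-0.001 -0.001  0.001] shift(before turn) [-0.0003 -0.0005  0.0023] shift(after turn) [-0.0003 -0.0005  0.0023]
[-0.23084628  5.09794249  4.3214228 ] 0.12536828621691712 107.95335531234741
```

```bash
python3 -m jog '[[[0,0,0],[0,-0.005,-0.009],-1],[[0,0,0],[0,-0.01,-0.018],-1],[[0,0,0],[0,-0.012,-0.022],-1],[[0,0,0],[0,-0.012,-0.022],-1],[[0,0,0],[0,-0.012,-0.022],-1],[[0,0,0],[0,-0.012,-0.022],-1],[[0,0,0],[0,-0.01,-0.018],-1],[[0,0,0],[0,-0.005,-0.009],-1],[[0,0,0],[0,0,0],-1],[[0,0,0],[0,0,0],-1]]' 110
python3 - <<'E'
from h import *
np.set_printoptions(suppress=True)
s=r.sense(); print(s['contact_force'],s['opening'],s['grasp_force'],s['qpos'].round(2))
p,Rm=s['eef_pos'],toolR(1.74,0); w=1.74;tx=np.array([np.cos(w),np.sin(w),0])
t=np.array([572,236,0])-203*tx-6*Rm[:,2]; t[2]=p[2]; go(t,Rm)
i=r.grab_frame("top");s=r.grab_frame("scene")
f=lambda a:cv2.resize(a,None,fx=3,fy=3,interpolation=cv2.INTER_CUBIC)[:,:,::-1]
cv2.imwrite("pics/f.png",np.hstack([f(i[195:315,260:385]),f(s[140:260,255:380])]))
E
```

```text
clock: 34.0
eef_pos: [494.0, -133.0, 247.9]
tcp_rot: [-2.642, 0.0, 0.171]
contact_force: [-0.3, 0.6, -4.8]
opening: 0.13
grasp_force: 107.5
[-0.29212044  0.58526154 -4.81892966] 0.12964875616919636 107.52411603927612 [-0.5   0.35  1.75  0.39  1.38  0.76]
at [ 494.  -133.   247.9] ->  [606.7  33.1 247.9] turn [0.001 0.001 0.001] shift(before turn) [ 0.1392 -0.1269  0.0692] shift(after turn) [ 0.139  -0.127   0.0694]
```

View pics/f.png

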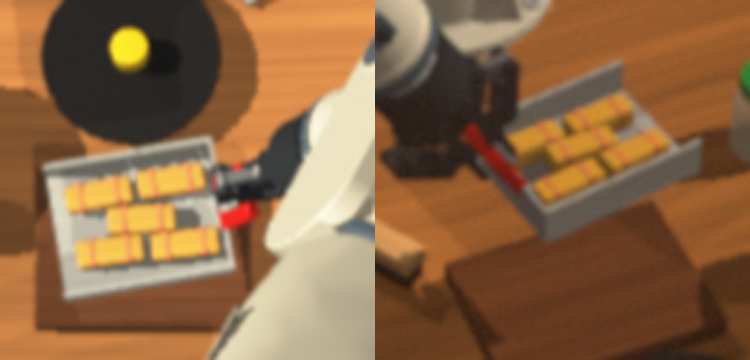

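The tray is held level with all five castings in it (−4.8 N at the wrist). Now I'll carry it to the bowl.

```bash
python3 -m jog '[[[0,0,0],[0.007,-0.006,0.003],-1],[[0,0,0],[0.013,-0.012,0.007],-1],[[0,0,0],[0.016,-0.015,0.008],-1],[[0,0,0],[0.016,-0.015,0.008],-1],[[0,0,0],[0.017,-0.015,0.008],-1],[[0,0,0],[0.017,-0.015,0.008],-1],[[0,0,0],[0.017,-0.015,0.008],-1],[[0,0,0],[0.016,-0.015,0.008],-1],[[0,0,0],[0.013,-0.012,0.007],-1],[[0,0,0],[0.007,-0.006,0.003],-1],[[0,0,0],[0,0,0],-1],[[0,0,0],[0,0,0],-1]]'
python3 - <<'E'
from h import *
np.set_printoptions(suppress=True)
s=r.sense(); print(s['qpos'].round(2),s['contact_force'])
w=1.74;tx=np.array([np.cos(w),np.sin(w),0]);B=np.array([572,236,0])
def pose(phi,back,lipz):
    a=phi; v=np.array([-163,52])  # grip rel. lip in tray x,z
    gx=v[0]*np.cos(a)+v[1]*np.sin(a); gz=-v[0]*np.sin(a)+v[1]*np.cos(a)
    Rm=toolR(w,phi); return B+(-back+gx)*tx+np.array([0,0,lipz+gz])-6*Rm[:,2],Rm
cur=(s['eef_pos'],R.from_euler('xyz',s['tcp_rot']).as_matrix())
for phi,b,z in((0.0,40,175),(.2,40,163),(.4,40,148),(.6,40,140),(.8,40,138),(1.0,40,138),(1.15,40,140)):
    cur=go(*pose(phi,b,z),cur)
i=r.grab_frame("top")
E
```

```text
clock: 35.3
eef_pos: [606.5, 31.6, 248.7]
tcp_rot: [-2.642, 0.001, 0.171]
contact_force: [0.2, 0.4, -5.7]
opening: 0.125
grasp_force: 107.6
[-0.19  0.43  1.63  0.48  1.3   1.03] [ 0.16215639  0.36840215 -5.74588115]
at [606.5  31.6 248.7] ->  [606.7  33.1 232.3] turn [0.    0.002 0.001] shift(before turn) [0.0005 0.0066 0.0151] shift(after turn) [0.0004 0.0066 0.0151]
at [606.7  33.1 232.3] ->  [604.2  47.5 252.1] turn [-0.2 -0.   0. ] shift(before turn) [ 0.     -0.0224 -0.0103] shift(after turn) [ 0.     -0.0199 -0.0146]
at [604.2  47.5 252.1] ->  [600.7  68.  265.3] turn [-0.2 -0.  -0. ] shift(before turn) [-0.     -0.0237 -0.0065] shift(after turn) [-0.     -0.0219 -0.0111]
at [600.7  68.  265.3] ->  [596.3  93.5 280.9] turn [-0.2 -0.   0. ] shift(before turn) [-0.     -0.0273 -0.0129] shift(after turn) [-0.     -0.0242 -0.0181]
at [596.3  93.5 280.9] ->  [591.3 123.1 296.9] turn [-0.2 -0.   0. ] shift(before turn) [-0.     -0.0283 -0.0189] shift(after turn) [-0.     -0.024  -0.0241]
at [591.3 123.1 296.9] ->  [585.7 155.7 308.5] turn [-0.2 -0.  -0. ] shift(before turn) [-0.     -0.0281 -0.0209] shift(after turn) [-0.     -0.0234 -0.0261]
at [585.7 155.7 308.5] ->  [581.3 181.3 314.8] turn [-0.15  0.   -0.  ] shift(before turn) [ 0.     -0.0198 -0.0179] shift(after turn) [ 0.     -0.0169 -0.0207]
```

```bash
python3 -m jog '[[[0,0,0],[0,0.003,0.008],-1],[[0,0,0],[0,0.003,0.007],-1],[[-0.1,0,0],[0,-0.011,-0.006],-1],[[-0.1,0,0],[0,-0.011,-0.006],-1],[[-0.1,0,0],[0,-0.011,-0.004],-1],[[-0.1,0,0],[0,-0.011,-0.004],-1],[[0,0,0],[0,0,0],-1]]'
cat >> h.py <<'E'
def pose(phi,back,lipz,w=1.74,B=(572,236,0)):
    tx=np.array([np.cos(w),np.sin(w),0]); v=np.array([-163,52])
    gx=v[0]*np.cos(phi)+v[1]*np.sin(phi); gz=-v[0]*np.sin(phi)+v[1]*np.cos(phi)
    Rm=toolR(w,phi); return np.array(B,float)+(-back+gx)*tx+np.array([0,0,lipz+gz])-6*Rm[:,2],Rm
E
python3 - <<'E'
from h import *
np.set_printoptions(suppress=True)
s=r.sense(); print(s['qpos'].round(2),s['contact_force'],s['tcp_rot'])
cur=None
for phi,b,z in((.4,40,148),(.6,40,140),(.8,40,138),(1.0,40,138),(1.15,40,140)):
    cur=go(*pose(phi,b,z),cur)
i=r.grab_frame("top");s=r.grab_frame("scene")
f=lambda a:cv2.resize(a,None,fx=3,fy=3,interpolation=cv2.INTER_CUBIC)[:,:,::-1]
cv2.imwrite("pics/g.png",np.hstack([f(i[195:315,160:285]),f(s[140:270,355:480])[:360]]))
E
```

```text
clock: 36.05
eef_pos: [600.3, 69.7, 267.4]
tcp_rot: [-3.043, -0.001, 0.174]
contact_force: [0.8, 1.0, -5.7]
opening: 0.125
grasp_force: 108.6
[0.06 0.32 1.66 0.11 1.17 1.42] [ 0.77816707  0.95332138 -5.74794648] [-3.04272934 -0.00118658  0.1736834 ]
at [600.3  69.7 267.4] ->  [600.7  68.  265.3] turn [ 0.001 -0.001  0.005] shift(before turn) [0.0001 0.002  0.0019] shift(after turn) [0.0001 0.002  0.0019]
at [600.7  68.  265.3] ->  [596.3  93.5 280.9] turn [-0.2 -0.   0. ] shift(before turn) [-0.     -0.0273 -0.0129] shift(after turn) [-0.     -0.0242 -0.0181]
at [596.3  93.5 280.9] ->  [591.3 123.1 296.9] turn [-0.2 -0.   0. ] shift(before turn) [-0.     -0.0283 -0.0189] shift(after turn) [-0.     -0.024  -0.0241]
at [591.3 123.1 296.9] ->  [585.7 155.7 308.5] turn [-0.2 -0.  -0. ] shift(before turn) [-0.     -0.0281 -0.0209] shift(after turn) [-0.     -0.0234 -0.0261]
at [585.7 155.7 308.5] ->  [581.3 181.3 314.8] turn [-0.15  0.   -0.  ] shift(before turn) [ 0.     -0.0198 -0.0179] shift(after turn) [ 0.     -0.0169 -0.0207]
```

View pics/g.png

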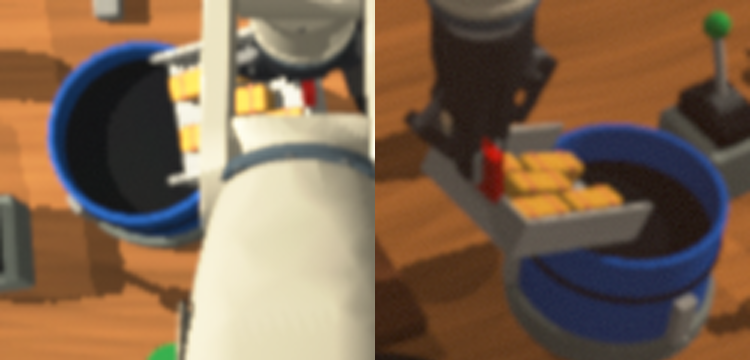

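The lip is centred over the mouth and the castings are still on the tray. I'll keep tipping with the lip held in place.

```bash
python3 -m jog '[[[-0.05,0,0],[0,-0.007,-0.004],-1],[[-0.05,0,0],[0,-0.006,-0.004],-1],[[-0.05,0,0],[0,-0.006,-0.004],-1],[[-0.05,0,0],[0,-0.006,-0.004],-1],[[-0.05,0,0],[0,-0.007,-0.005],-1],[[-0.05,0,0],[0,-0.007,-0.005],-1],[[-0.05,0,0],[0,-0.007,-0.005],-1],[[-0.05,0,0],[0,-0.007,-0.005],-1],[[0,0,0],[0,0,0],-1],[[0,0,0],[0,0,0],-1],[[0,0,0],[0,0,0],-1],[[0,0,0],[0,0,0],-1]]'
python3 -m jog '[[[-0.05,0,0],[0,-0.007,-0.0055],-1],[[-0.05,0,0],[0,-0.007,-0.0055],-1],[[-0.05,0,0],[0,-0.007,-0.0055],-1],[[-0.05,0,0],[0,-0.007,-0.0055],-1],[[-0.05,0,0],[0,-0.0065,-0.006],-1],[[-0.05,0,0],[0,-0.0065,-0.006],-1],[[-0.05,0,0],[0,-0.0065,-0.006],-1],[[0,0,0],[0,0,0],-1],[[0,0,0],[0,0,0],-1],[[0,0,0],[0,0,0],-1],[[0,0,0],[0,0,0],-1],[[0,0,0],[0,0,0],-1]]'
python3 - <<'E'
from h import *
s=r.sense(); print(s['qpos'].round(2),s['contact_force'],s['tcp_rot']); go(*pose(1.15,40,140))
i=castings("top");s=castings("scene")
f=lambda a:cv2.resize(a,None,fx=3,fy=3,interpolation=cv2.INTER_CUBIC)[:,:,::-1]
cv2.imwrite("pics/h.png",np.hstack([f(i[195:315,160:285]),f(s[140:270,355:480])[:360]]))
E
```

```text
clock: 37.35
eef_pos: [591.5, 121.0, 297.9]
tcp_rot: [2.843, 0.0, 0.169]
contact_force: [-0.3, -0.4, -2.3]
opening: 0.124
grasp_force: 108.9
clock: 38.55
eef_pos: [581.3, 180.5, 313.7]
tcp_rot: [2.492, -0.0, 0.17]
contact_force: [-0.2, 0.4, -1.9]
opening: 0.126
grasp_force: 109.0
[ 0.59  0.42  1.56 -0.59  1.49  2.14] [-0.19041343  0.42698135 -1.92256672] [ 2.49228521e+00 -4.72677260e-04  1.69877842e-01]
at [581.3 180.5 313.7] ->  [581.3 181.3 314.8] turn [-0.001 -0.001  0.   ] shift(before turn) [ 0.0002  0.0001 -0.0013] shift(after turn) [ 0.0002  0.0001 -0.0013]
top [302.6 210.7] 126.5 [681. -25.  40.  39.] -0.013
scene [360.7 277.1] 141.0 [635. -11.  45.  37.] -0.656
```

View pics/h.png

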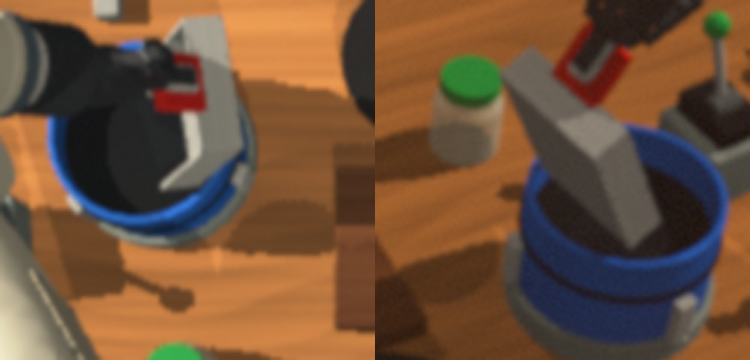

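The wrist force fell to about −2 N, which is the empty tray. No casting shows outside the bowl. Next I'll level the tray and carry it back.

```bash
python3 - <<'E'
from h import *
np.set_printoptions(suppress=True)
cur=None
for phi,b,z in((1.15,45,190),(.862,45,190),(.575,45,190),(.287,45,190),(0,45,190),(0,150,190)): cur=go(*pose(phi,b,z),cur)
# over block, yaw pi/2 +- : keep w
w=1.74; g=grip_tcp((477,-39),w,z0=175); cur=go(g,toolR(w,0),cur); go(grip_tcp((477,-39),w,z0=27),toolR(w,0),cur)
E
```

```text
at [581.3 180.8 313.6] ->  [582.2 176.4 364.8] turn [-0.    -0.001  0.001] shift(before turn) [ 0.0002  0.0346 -0.0381] shift(after turn) [ 0.0002  0.0346 -0.0381]
at [582.2 176.4 364.8] ->  [590.4 128.1 353.2] turn [ 0.288 -0.     0.   ] shift(before turn) [0.     0.032  0.0389] shift(after turn) [0.     0.0417 0.0282]
at [590.4 128.1 353.2] ->  [597.8  85.1 328.3] turn [ 0.287  0.    -0.   ] shift(before turn) [-0.      0.0319  0.0387] shift(after turn) [-0.      0.0416  0.0281]
at [597.8  85.1 328.3] ->  [603.6  50.8 291.9] turn [0.288 0.    0.   ] shift(before turn) [-0.      0.032   0.0389] shift(after turn) [-0.      0.0417  0.0282]
at [603.6  50.8 291.9] ->  [607.5  28.1 247.3] turn [0.287 0.    0.   ] shift(before turn) [-0.      0.0319  0.0387] shift(after turn) [-0.      0.0416  0.0281]
at [607.5  28.1 247.3] ->  [625.2 -75.4 247.3] turn [0. 0. 0.] shift(before turn) [ 0.      0.0921 -0.0503] shift(after turn) [ 0.      0.0921 -0.0503]
at [625.2 -75.4 247.3] ->  [ 492.3 -128.6  236.3] turn [0. 0. 0.] shift(before turn) [-0.14    0.0317 -0.0048] shift(after turn) [-0.14    0.0317 -0.0048]
at [ 492.3 -128.6  236.3] ->  [ 492.3 -128.6   88.3] turn [0. 0. 0.] shift(before turn) [0.     0.071  0.1299] shift(after turn) [0.     0.071  0.1299]
```

```bash
python3 -m jog '[[[0,0,0],[0,0.012,-0.013],-1],[[0,0,0],[0,0.012,-0.013],-1],[[0,0,0],[0,0.011,-0.012],-1],[[0,0,0],[0,0,0],-1]]' 110
python3 -m jog '[[[0.096,0,0],[0,0.012,0.012],-1],[[0.096,0,0],[0,0.012,0.012],-1],[[0.096,0,0],[0,0.012,0.012],-1],[[0.096,0,0],[0,0.012,0.012],-1],[[0.096,0,0],[0,0.012,0.012],-1],[[0.096,0,0],[0,0.012,0.012],-1],[[0.096,0,0],[0,0.012,0.012],-1],[[0.096,0,0],[0,0.012,0.012],-1],[[0.096,0,0],[0,0.012,0.012],-1],[[0.096,0,0],[0,0.012,0.012],-1],[[0.096,0,0],[0,0.012,0.012],-1],[[0.096,0,0],[0,0.012,0.012],-1]]'
python3 - <<'E'
from h import *
cur=go(*pose(0,150,190)); 
w=1.74; g=grip_tcp((477,-39),w,z0=175); cur=go(g,toolR(w,0),cur)
i=r.grab_frame("top")
for c in blobs(i,(18,120,60),(27,255,255),15): print(c.reshape(-1,2).mean(0).round(),cv2.contourArea(c))
cv2.imwrite("pics/i.png",cv2.resize(i[180:330,130:370],None,fx=3.2,fy=3.2,interpolation=cv2.INTER_CUBIC)[:,:,::-1])
E
```

```text
clock: 39.05
eef_pos: [583.0, 176.7, 368.6]
tcp_rot: [2.493, -0.005, 0.171]
contact_force: [0.4, -0.1, -2.2]
opening: 0.126
grasp_force: 109.3
clock: 40.25
eef_pos: [608.1, 25.9, 246.1]
tcp_rot: [-2.637, -0.002, 0.17]
contact_force: [-1.0, 1.5, -1.7]
opening: 0.127
grasp_force: 109.1
at [608.1  25.9 246.1] ->  [625.2 -75.4 247.3] turn [-0.005 -0.001  0.002] shift(before turn) [-0.0003  0.0893 -0.0507] shift(after turn) [-0.0002  0.0896 -0.0502]
at [625.2 -75.4 247.3] ->  [ 492.3 -128.6  236.3] turn [0. 0. 0.] shift(before turn) [-0.14    0.0317 -0.0048] shift(after turn) [-0.14    0.0317 -0.0048]
[361. 323.] 226.5
[634. 292.] 18.0
[ 64. 290.] 126.5
[ 73. 271.] 67.5
[634. 249.] 69.5
[ 82. 160.] 56.5
[ 58. 244.] 1930.5
```

View pics/i.png

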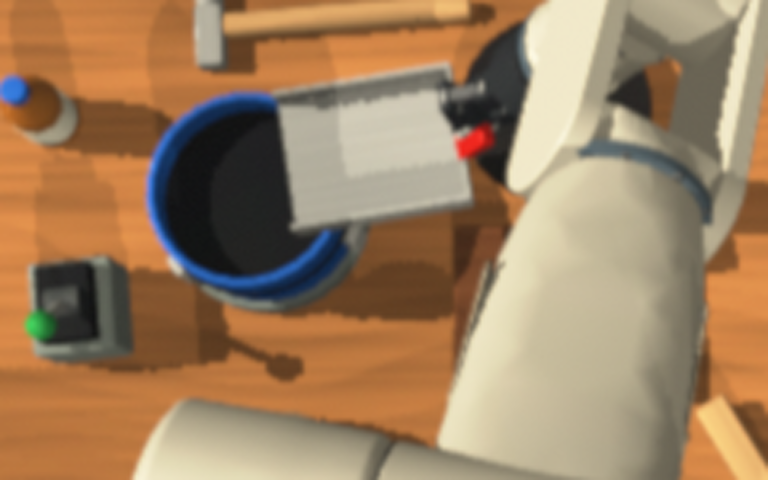

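The tray is empty and level beside the bowl. The castings aren't visible yet because the tray hides part of the bowl floor. I'll move it over the block and check the bowl by colour.

```bash
python3 -m jog '[[[-0.005,0,0],[0,0.03,-0.017],-1],[[0,0,0],[0,0.03,-0.017],-1],[[0,0,0],[0,0.03,-0.017],-1],[[0,0,0],[-0.035,0.008,-0.001],-1],[[0,0,0],[-0.035,0.008,-0.001],-1],[[0,0,0],[-0.035,0.008,-0.001],-1],[[0,0,0],[-0.035,0.008,-0.001],-1],[[0,0,0],[0,0,0],-1],[[0,0,0],[0,0,0],-1]]'
python3 - <<'E'
from h import *
w=1.74; go(grip_tcp((477,-39),w,z0=27),toolR(w,0)); print(r.sense()['contact_force'])
i=r.grab_frame("top");s=r.grab_frame("scene")
for n,im,(cx,cy) in(("top",i,(210,243)),("scene",s,(437,207))):
    c=im[cy-40:cy+40,cx-40:cx+40]; H=cv2.cvtColor(c,cv2.COLOR_RGB2HSV)
    m=cv2.inRange(H,np.array((8,80,40)),np.array((28,255,255))); ys,xs=np.nonzero(m)
    sel=(np.hypot(xs-40,ys-40)<26); print(n,sel.sum(), (xs[sel].mean()+cx-40,ys[sel].mean()+cy-40) if sel.any() else None)
E
```

```text
clock: 41.2
eef_pos: [492.5, -128.9, 236.6]
tcp_rot: [-2.646, -0.0, 0.17]
contact_force: [0.1, 0.1, -2.9]
opening: 0.124
grasp_force: 109.0
at [ 492.5 -128.9  236.6] ->  [ 492.3 -128.6   88.3] turn [ 0.005 -0.     0.001] shift(before turn) [-0.0002  0.0703  0.1307] shift(after turn) [-0.0002  0.0709  0.1304]
[ 0.06738385  0.14049362 -2.93010293]
top 0 None
scene 44 (np.float64(422.09090909090907), np.float64(203.0909090909091))
```

```bash
python3 - <<'E'
from h import *
print(proj("top",(572,236,12)),proj("top",(572,236,130)),proj("scene",(572,236,12)),proj("scene",(572,236,130)))
i=r.grab_frame("top");s=r.grab_frame("scene")
g=lambda a:cv2.resize(np.clip(255*(a/255.)**.45,0,255).astype(np.uint8),None,fx=4,fy=4,interpolation=cv2.INTER_CUBIC)[:,:,::-1]
cv2.imwrite("pics/j.png",np.hstack([g(i[195:295,165:265]),g(s[160:260,390:490])]))
H=cv2.cvtColor(i,cv2.COLOR_RGB2HSV)
for y in range(215,280,6): print(y,[tuple(int(v) for v in H[y,x]) for x in range(185,245,8)])
E
```

```text
[215.53219239 247.791171  ] [207.74520143 240.17029945] [430.56057355 233.55299792] [437.05554751 203.21478453]
215 [(12, 155, 192), (108, 195, 106), (109, 170, 63), (110, 99, 31), (109, 158, 58), (112, 138, 179), (13, 167, 195), (13, 168, 196)]
221 [(108, 198, 151), (111, 62, 29), (120, 12, 22), (120, 7, 35), (150, 7, 35), (120, 7, 35), (153, 43, 71), (13, 167, 154)]
227 [(108, 185, 87), (120, 23, 22), (0, 0, 29), (120, 14, 36), (0, 0, 35), (0, 0, 34), (108, 183, 177), (13, 161, 103)]
233 [(135, 20, 26), (105, 22, 23), (0, 0, 36), (90, 7, 36), (135, 14, 37), (60, 7, 36), (108, 114, 67), (48, 17, 74)]
239 [(105, 20, 26), (90, 12, 22), (0, 0, 35), (75, 13, 38), (90, 7, 36), (45, 14, 36), (111, 89, 57), (108, 117, 72)]
245 [(150, 12, 22), (105, 20, 26), (60, 7, 37), (80, 21, 37), (60, 7, 36), (15, 14, 36), (109, 157, 117), (107, 151, 76)]
251 [(120, 12, 22), (90, 22, 23), (60, 7, 37), (60, 7, 37), (0, 7, 36), (30, 7, 36), (108, 191, 168), (24, 26, 98)]
257 [(108, 186, 92), (75, 23, 22), (15, 13, 38), (15, 13, 38), (120, 7, 37), (111, 87, 56), (108, 184, 75), (26, 26, 79)]
263 [(23, 19, 210), (109, 183, 92), (60, 12, 22), (30, 7, 37), (109, 149, 94), (108, 195, 97), (108, 183, 82), (14, 140, 91)]
269 [(13, 166, 138), (23, 41, 125), (108, 192, 138), (108, 194, 130), (108, 182, 70), (108, 182, 80), (27, 33, 69), (13, 163, 103)]
275 [(13, 165, 139), (13, 164, 135), (14, 125, 173), (41, 26, 136), (45, 22, 94), (14, 97, 84), (14, 165, 110), (13, 163, 108)]
```

View pics/j.png

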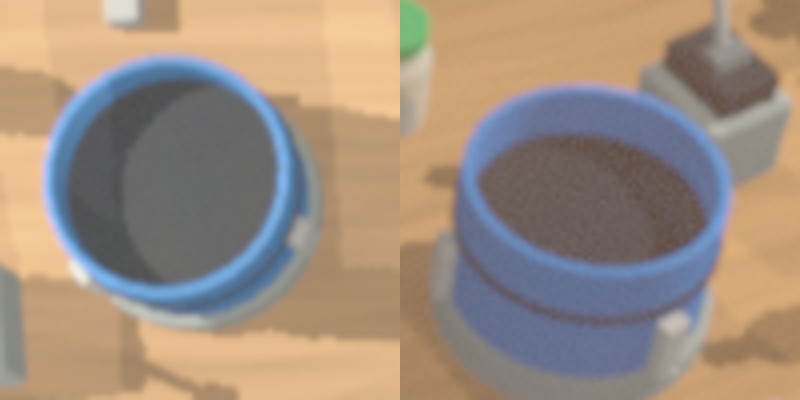

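The bowl's dark fill hides what went in: it starts about 40 mm below the rim and looks the same as at the start. The wrist weight says the tray is empty. I'll set the tray down and then sweep both views for stray brass.

```bash
python3 -m jog '[[[0.005,0,0],[0,0.014,0.026],-1],[[0,0,0],[0,0.014,0.026],-1],[[0,0,0],[0,0.014,0.026],-1],[[0,0,0],[0,0.014,0.026],-1],[[0,0,0],[0,0.01,0.018],-1],[[0,0,0],[0,0.003,0.005],-1],[[0,0,0],[0,0.001,0.002],-1],[[0,0,0],[0,0,0],-1],[[0,0,0],[0,0,0],-1]]'
python3 - <<'E'
from h import *
w=1.74; go(grip_tcp((477,-39),w,z0=25),toolR(w,0)); print(r.sense()['contact_force'])
for n in("top","scene"):
    for c in blobs(r.grab_frame(n),(17,120,110),(30,255,255),12): print(n,c.reshape(-1,2).mean(0).round(),cv2.contourArea(c),*onplane(n,c,11))
E
```

```text
clock: 42.3
eef_pos: [493.2, -128.2, 90.4]
tcp_rot: [-2.641, -0.001, 0.171]
contact_force: [0.1, -0.8, -1.9]
opening: 0.124
grasp_force: 109.0
at [ 493.2 -128.2   90.4] ->  [ 492.3 -128.6   86.3] turn [-0.001 -0.     0.002] shift(before turn) [-0.001   0.0022  0.0035] shift(after turn) [-0.001   0.0022  0.0035]
[ 0.11405094 -0.78956436 -1.91384287]
top [ 62. 318.] 145.5 [372. 684. 115.  27.] -1.535
top [ 68. 291.] 274.0 [454. 672.  94.  59.] 1.559
top [ 69. 269.] 262.0 [510. 672.  95.  38.] 1.407
top [ 71. 242.] 337.5 [594. 675. 109.  42.] 1.283
top [594. 224.] 14.0 [ 630. -896.   23.   12.] -1.346
top [303. 211.] 149.5 [682. -24.  43.  39.] -0.013
top [598. 209.] 20.5 [ 678. -912.   74.    9.] -1.083
top [609. 193.] 15.0 [ 723. -949.   19.   16.] -0.513
top [633. 187.] 42.0 [  743. -1022.    53.    19.] -1.203
top [238. 183.] 174.0 [770. 172. 226.  17.] -1.511
top [ 74. 199.] 1139.0 [731. 672. 161.  92.] -0.009
top [478. 184.] 260.5 [ 764. -555.  118.   48.] -0.061
top [ 62. 172.] 210.0 [784. 685. 170. 119.] 0.007
top [567. 145.] 15.5 [ 879. -835.   33.   15.] -1.115
top [548. 149.]
[... 1041 characters left out ...]
top [87.  5.] 15.0 [1380.  669.   49.   17.] 0.585
top [77.  8.] 91.5 [1371.  703.   76.   27.] 0.479
top [58.  7.] 95.5 [1378.  765.   73.   45.] 1.168
top [28. 10.] 237.0 [1370.  853.  133.   66.] 1.254
scene [179. 418.] 15.5 [ 818. -530.   12.    9.] 0.422
scene [174. 406.] 15.5 [ 786. -532.   12.    9.] -0.256
scene [170. 393.] 20.0 [ 753. -533.   13.   10.] 0.415
scene [163. 367.] 12.5 [ 685. -531.   11.    9.] -0.244
scene [158. 354.] 14.0 [ 647. -533.   11.    9.] -0.239
scene [360. 278.] 203.5 [633.  -9.  55.  39.] -0.406
scene [ 13. 220.] 134.5 [  81. -791.   82.   44.] 1.515
scene [  2. 140.] 25.0 [-292. -793.   29.   17.] -0.078
scene [35. 93.] 70.5 [-505. -671.  149.   16.] 0.085
```

```bash
python3 -m jog '[[[0,0,0],[0,0.001,0.002],-1],[[0,0,0],[0,0.0005,0.001],-1],[[0,0,0],[0,0,0],-1],[[0,0,0],[0,0,0],-1]]'
```

```text
clock: 42.8
eef_pos: [493.2, -128.2, 88.1]
tcp_rot: [-2.64, -0.002, 0.171]
contact_force: [-2.5, -2.9, 15.6]
opening: 0.128
grasp_force: 112.0
```

```bash
python3 -m jog '[[[0,0,0],[0,0,0],-0.3],[[0,0,0],[0,0,0],-0.3],[[0,0,0],[0,0,0],-0.3],[[0,0,0],[0,0,-0.02],-0.3],[[0,0,0],[0,0,-0.04],-0.3],[[0,0,0],[0,0,-0.045],-0.3],[[0,0,0],[0,0,-0.045],-0.3],[[-0.125,0,0],[0,0,0],0],[[-0.125,0,0],[0,0,0],0.3],[[-0.125,0,0],[0,0,0],0.3],[[-0.125,0,0],[0,0,0],0.3],[[0,0,0],[0,0,0],0.3]]'
python3 - <<'E'
from h import *
t=r.grab_frame("top");s=r.grab_frame("scene")
for nm,lo,hi,z in(("lid",(0,0,0),(180,110,60),39),("knob",(25,190,180),(34,255,255),73)):
  for n,i in(("top",t),("scene",s)):
    for c in blobs(i,lo,hi,60):
        m=c.reshape(-1,2).mean(0)
        if (n=="top" and 255<m[0]<340 and 170<m[1]<260) or (n=="scene" and 320<m[0]<400 and 255<m[1]<320):
            P=np.array([ray(n,p,z)[:2] for p in c.reshape(-1,2)],np.float32); print(nm,n,m,cv2.minEnclosingCircle(P))
for c in blobs(t,(0,170,120),(6,255,255),15): print("red",c.reshape(-1,2).mean(0),cv2.contourArea(c))
print(r.sense()['qpos'].round(2)); plan([(667.5,-27.5,180,None),(667.5,-27.5,70,None)])
np.save("t2.npy",t)
E
```

```text
clock: 44.0
eef_pos: [504.2, -197.0, 217.9]
tcp_rot: [3.141, -0.0, 0.174]
contact_force: [-0.0, 0.6, -0.6]
opening: 0.649
grasp_force: 0.0
lid top [303.36809816 213.71165644] ((667.6320190429688, -28.440956115722656), 87.34422302246094)
lid scene [358.41530055 286.        ] ((668.7871704101562, -32.113731384277344), 88.3187026977539)
knob top [302.4375  210.46875] ((667.99365234375, -26.795106887817383), 17.965471267700195)
knob scene [360.14814815 275.7037037 ] ((667.7582397460938, -28.599321365356445), 13.477972984313965)
red [ 62.14893617 227.82978723] 155.5
red [434.24615385 205.24615385] 204.5
red [267.53846154 129.38461538] 52.0
[-0.38  0.27  1.85  0.    1.03  1.02]
at [ 504.6 -198.1  217.6] rpy [-3.137  0.     0.173] q [-0.38  0.27  1.85  0.    1.03  1.02] t 44.1 open 0.65
turn rz -0.000 = 0 x -0.0000; shift [ 0.1898 -0.1401  0.0376] = 6 x [ 0.0316 -0.0233  0.0063]  yaw 0.173
turn rz -0.000 = 0 x -0.0000; shift [ 0.   -0.    0.11] = 3 x [ 0.     -0.      0.0367]  yaw 0.173
```

```bash
python3 -m jog '[[[0,0,0],[0.032,-0.023,0.006],0.3],[[0,0,0],[0.032,-0.023,0.006],0.3],[[0,0,0],[0.032,-0.023,0.006],0.3],[[0,0,0],[0.032,-0.023,0.006],0.3],[[0,0,0],[0.031,-0.024,0.006],0.3],[[0,0,0],[0.031,-0.024,0.007],0.3],[[0,0,0],[0,0,0],0.3],[[0,0,0],[0,0,0],0.3]]'
python3 - <<'E'
from h import *
plan([(667.8,-28,68,.172)])
t=r.grab_frame("top")
for c in blobs(t,(0,170,120),(6,255,255),15): print("red",c.reshape(-1,2).mean(0),cv2.contourArea(c))
E
```

```text
clock: 44.9
eef_pos: [668.1, -28.9, 179.4]
tcp_rot: [-3.138, 0.003, 0.171]
contact_force: [-0.7, 0.0, 0.9]
opening: 0.648
grasp_force: 0.0
at [668.1 -28.9 179.4] rpy [-3.138e+00  3.000e-03  1.710e-01] q [-0.05  0.5   1.6   0.    1.05  1.35] t 44.9 open 0.65
turn rz -0.001 = 1 x -0.0007; shift [-1.000e-04 -9.000e-04  1.114e-01] = 3 x [-0.     -0.0003  0.0371]  yaw 0.172
red [335.88461538 268.90384615] 183.0
red [ 62.0625     227.95833333] 151.0
red [434.24615385 205.24615385] 204.5
red [267.125 129.   ] 42.0
```

```bash
python3 -m jog '[[[0,0,0],[0,-0.001,0.04],0.3],[[0,0,0],[0,0,0.04],0.3],[[0,0,0],[0,0,0.022],0.3],[[0,0,0],[0,0,0.009],0.3],[[0,0,0],[0,0,0],0.3],[[0,0,0],[0,0,0],-1],[[0,0,0],[0,0,0],-1],[[0,0,0],[0,0,0],-1],[[0,0,0],[0,0,0],-1]]' 80
python3 -m jog '[[[0,0,0],[0,0,-0.01],-1],[[0,0,0],[0,0,-0.03],-1],[[0,0,0],[0,0,-0.04],-1],[[0,0,0],[0,0,-0.04],-1],[[0,0,0],[0,0,-0.04],-1],[[0,0,0],[0,0,0],-1],[[0,0,0],[0,0,0],-1]]'
python3 - <<'E'
from h import *
plan([(572,236,230,None)])
E
```

```text
clock: 45.85
eef_pos: [669.0, -27.8, 72.0]
tcp_rot: [-3.141, -0.003, 0.171]
contact_force: [-1.2, -2.5, 6.9]
opening: 0.396
grasp_force: 80.2
clock: 46.55
eef_pos: [668.1, -27.6, 231.2]
tcp_rot: [-3.14, -0.002, 0.171]
contact_force: [-0.1, -0.9, -3.5]
opening: 0.394
grasp_force: 80.0
at [668.1 -27.6 231.2] rpy [-3.14e+00 -2.00e-03  1.71e-01] q [-0.04  0.44  1.56  0.    1.14  1.35] t 46.55 open 0.39
turn rz -0.000 = 0 x -0.0000; shift [-0.0499 -0.2761  0.0012] = 7 x [-0.0071 -0.0394  0.0002]  yaw 0.171
```

```bash
python3 -m jog '[[[0,0,0],[-0.007,-0.039,0],-1],[[0,0,0],[-0.007,-0.039,0],-1],[[0,0,0],[-0.007,-0.039,0],-1],[[0,0,0],[-0.007,-0.039,0],-1],[[0,0,0],[-0.007,-0.04,0],-1],[[0,0,0],[-0.007,-0.04,0],-1],[[0,0,0],[-0.008,-0.04,0],-1],[[0,0,0],[0,0,0],-1],[[0,0,0],[0,0,0],-1],[[0,0,0],[0,0,0],-1]]'
python3 - <<'E'
from h import *
plan([(572,236,180,None)])
for n in("top","scene"):
    i=r.grab_frame(n)
    for c in blobs(i,(25,190,150),(34,255,255),40):
        m=c.reshape(-1,2).mean(0); P=np.array([ray(n,p,158+73)[:2] for p in c.reshape(-1,2)],np.float32); print("knob",n,m,cv2.minEnclosingCircle(P))
    for c in blobs(i,(0,0,0),(180,110,60),300):
        P=np.array([ray(n,p,158+39)[:2] for p in c.reshape(-1,2)],np.float32); m=P.mean(0)
        if abs(m[0]-572)<60 and abs(m[1]-236)<60: print("lid",n,cv2.minEnclosingCircle(P))
# bowl rim from the first pictures: points of outer blue edge far side
t=np.load('t.npy')
m=cv2.inRange(cv2.cvtColor(t,cv2.COLOR_RGB2HSV),np.array((105,120,60)),np.array((125,255,255)))
ctr=np.array(proj("top",(572,236,130)));pts=[]
for a in np.deg2rad(range(100,300,5)):   # left/top half, where rim is the outermost
    u=np.array([np.cos(a),-np.sin(a)])if 0 else np.array([np.cos(a),np.sin(a)])
    rr=[q for q in np.arange(15,45,.25) if m[tuple(np.round(ctr+q*u).astype(int)[::-1])]]
    if rr: pts.append(ray("top",ctr+(max(rr)+.4)*u,130)[:2])
P=np.array(pts);A=np.c_[2*P,np.ones(len(P))];x=np.linalg.lstsq(A,(P**2).sum(1),rcond=None)[0];print("rim fit",x[:2],np.sqrt(x[2]+x[0]**2+x[1]**2))
E
```

```text
clock: 47.55
eef_pos: [571.3, 234.9, 229.1]
tcp_rot: [-3.14, 0.002, 0.171]
contact_force: [-0.0, -1.2, -3.4]
opening: 0.393
grasp_force: 80.6
at [571.3 234.9 229.1] rpy [-3.14e+00  2.00e-03  1.71e-01] q [0.39 0.37 1.67 0.   1.1  1.79] t 47.55 open 0.39
turn rz -0.000 = 0 x -0.0000; shift [ 0.0009 -0.0009  0.0491] = 2 x [ 0.0004 -0.0005  0.0246]  yaw 0.171
lid top ((580.0967407226562, 203.64813232421875), 80.18070220947266)
lid scene ((521.11669921875, 256.12908935546875), 197.72299194335938)
rim fit [575.54024811 239.27665807] 87.30098588720206
```

```bash
python3 -m jog '[[[0,0,0],[0.003,-0.003,0],-1],[[0,0,0],[0,0,0.02],-1],[[0,0,0],[0,0,0.015],-1],[[0,0,0],[0,0,0.01],-1],[[0,0,0],[0,0,0],-1],[[0,0,0],[0,0,0],-1]]'
python3 -m jog '[[[0,0,0],[0,0,0.004],-1],[[0,0,0],[0,0,0.003],-1],[[0,0,0],[0,0,0],-1],[[0,0,0],[0,0,0],-1]]'
```

```text
clock: 48.25
eef_pos: [574.3, 239.2, 185.3]
tcp_rot: [-3.14, 0.0, 0.171]
contact_force: [0.3, -0.1, -1.9]
opening: 0.395
grasp_force: 80.6
clock: 48.65
eef_pos: [574.2, 239.4, 178.5]
tcp_rot: [-3.14, -0.0, 0.171]
contact_force: [-1.0, 0.5, -2.6]
opening: 0.4
grasp_force: 80.6
```

```bash
python3 -m jog '[[[0,0,0],[0,0,0.003],-1],[[0,0,0],[0,0,0.001],-1],[[0,0,0],[0,0,0],-1],[[0,0,0],[0,0,0],-1]]'
python3 -m jog '[[[0,0,0],[0,0,0.002],-1],[[0,0,0],[0,0,0],-1],[[0,0,0],[0,0,0],-1]]'
```

```text
clock: 49.05
eef_pos: [574.2, 239.4, 174.4]
tcp_rot: [-3.14, 0.0, 0.171]
contact_force: [-0.4, -0.6, -2.0]
opening: 0.399
grasp_force: 80.9
clock: 49.35
eef_pos: [574.2, 239.4, 174.2]
tcp_rot: [-3.139, -0.001, 0.171]
contact_force: [-6.3, -0.8, 13.5]
opening: 0.396
grasp_force: 82.8
```

```bash
python3 -m jog '[[[0,0,0],[0,0,0],0.3],[[0,0,0],[0,0,0],0.3],[[0,0,0],[0,0,0],0.3],[[0,0,0],[0,0,-0.03],0.3],[[0,0,0],[0,0,-0.04],0.3],[[0,0,0],[0,0,-0.04],0],[[0,0,0],[-0.04,0,-0.04],-1],[[0,0,0],[-0.045,0,0],-1],[[0,0,0],[-0.045,0,0],-1],[[0,0,0],[-0.045,0,0],-1],[[0,0,0],[-0.045,0,0],-1],[[0,0,0],[0,0,0],-1]]'
python3 - <<'E'
from h import *
ms={}
for n in("top","scene"):
    i=r.grab_frame(n)
    for c in blobs(i,(25,190,120),(34,255,255),40):
        m=c.reshape(-1,2).mean(0); P=np.array([ray(n,p,175)[:2] for p in c.reshape(-1,2)],np.float32); print("knob",n,m,cv2.minEnclosingCircle(P)); ms[n]=m
    for c in blobs(i,(0,0,0),(180,110,62),200):
        P=np.array([ray(n,p,143)[:2] for p in c.reshape(-1,2)],np.float32); m=P.mean(0)
        if abs(m[0]-572)<60 and abs(m[1]-236)<60: print("lid",n,cv2.minEnclosingCircle(P))
    for c in blobs(i,(50,90,60),(75,255,255),8): print("green",n,c.reshape(-1,2).mean(0),cv2.contourArea(c))
    np.save(n+"3.npy",i)
print(r.sense()['eef_pos'],r.sense()['qpos'].round(2))
E
```

```text
clock: 50.55
eef_pos: [357.4, 201.1, 317.3]
tcp_rot: [-3.14, 0.002, 0.172]
contact_force: [-0.3, 0.1, -0.1]
opening: 0.002
grasp_force: 0.0
knob top [202.21875 236.09375] ((574.5720825195312, 242.05596923828125), 16.655820846557617)
lid top ((537.8278198242188, 238.88970947265625), 121.18465423583984)
green top [223.31578947 318.10526316] 115.0
green top [142.39130435 280.82608696] 54.5
green top [ 59.06521739 279.34782609] 166.0
lid scene ((558.2216186523438, 263.1331481933594), 129.07476806640625)
green scene [386.91666667 166.375     ] 203.0
green scene [469.         147.61111111] 26.0
green scene [545.18518519 141.92592593] 56.5
[361.69355986 202.53031877 318.22845907] [ 0.51 -0.05  1.98  0.    1.22  1.9 ]
```

```bash
python3 - <<'E'
from h import *
s=np.load("scene3.npy");t=np.load("top3.npy")
c0=proj("scene",(574.5,240,160));print(c0)
H=cv2.cvtColor(s,cv2.COLOR_RGB2HSV);x,y=c0.astype(int)
for v in range(y-16,y+17,4): print(v,[tuple(int(k) for k in H[v,u]) for u in range(x-12,x+13,4)])
# dark flange outline in each view vs. predicted for a flat seated lid (z 130..143)
for n,i in(("top",t),("scene",s)):
    m=cv2.inRange(i,np.array((0,0,0)),np.array((75,75,75)))
    a=np.linspace(0,2*np.pi,72); Q=np.array([proj(n,(574.5+90*np.cos(q),240+90*np.sin(q),z)) for q in a for z in(130,139)])
    x0,y0=Q.min(0);x1,y1=Q.max(0); k=m[int(y0)-12:int(y1)+12,int(x0)-12:int(x1)+12]
    k=max(cv2.findContours(k,cv2.RETR_EXTERNAL,cv2.CHAIN_APPROX_NONE)[0],key=cv2.contourArea).reshape(-1,2)+[int(x0)-12,int(y0)-12]
    print(n,"pred",Q.min(0),Q.max(0),"seen",k.min(0),k.max(0))
E
```

```text
[440.6824024  195.15930152]
179 [(8, 114, 49), (11, 127, 44), (11, 125, 45), (12, 120, 49), (12, 151, 64), (12, 165, 96), (18, 46, 67)]
183 [(12, 109, 42), (12, 103, 42), (10, 104, 44), (13, 107, 43), (8, 97, 42), (12, 101, 43), (8, 102, 45)]
187 [(12, 101, 43), (10, 109, 42), (24, 255, 158), (23, 255, 207), (23, 255, 171), (15, 122, 46), (9, 93, 44)]
191 [(8, 109, 42), (15, 114, 49), (23, 255, 205), (24, 255, 216), (24, 255, 220), (23, 235, 141), (9, 95, 43)]
195 [(11, 102, 40), (18, 167, 55), (24, 255, 111), (23, 255, 170), (24, 255, 181), (20, 185, 84), (10, 93, 41)]
199 [(14, 151, 32), (20, 202, 63), (23, 243, 105), (23, 248, 110), (23, 255, 133), (15, 127, 52), (9, 99, 44)]
203 [(9, 117, 35), (13, 138, 35), (23, 248, 78), (23, 238, 103), (22, 220, 101), (9, 87, 41), (11, 108, 40)]
207 [(12, 118, 39), (10, 81, 38), (14, 91, 42), (11, 97, 42), (15, 89, 40), (13, 93, 44), (11, 83, 43)]
211 [(12, 93, 41), (10, 89, 43), (11, 87, 41), (16, 111, 39), (13, 105, 39), (8, 96, 40), (8, 98, 39)]
top pred [173.39839584 207.26364075] [238.46464459 271.19448506] seen [175 209] [241 282]
scene pred [404.05451988 177.03044051] [474.70184358 229.20723387] seen [399 166] [484 240]
```

The lid is home: the TCP rose exactly 102 mm between the grasp on the bench and the seat, and the knob shows at z ≈ 175. Now the lever.

```bash
python3 - <<'E'
from h import *
g={"top":(142.4,280.8),"scene":(469,147.6)}; b=tri(g["scene"],g["top"]);print("ball",b)
u=np.array([np.cos(.12),np.sin(.12)]); a=b[:2]-65*u
plan([(a[0],a[1],290,.12),(a[0],a[1],175,.12)])
E
```

```text
ball [454.28047126 400.88741528 170.71244431]
at [361.7 202.5 318.2] rpy [-3.139e+00 -2.000e-03  1.720e-01] q [ 0.51 -0.05  1.98  0.    1.22  1.9 ] t 50.65 open 0.0
turn rz 0.052 = 1 x 0.0515; shift [ 0.0507 -0.1858  0.0282] = 5 x [ 0.0101 -0.0372  0.0056]  yaw 0.120
turn rz -0.000 = 0 x -0.0000; shift [-0.    -0.     0.115] = 3 x [-0.     -0.      0.0383]  yaw 0.120
```

```bash
python3 -m jog '[[[0,0,0.051],[0,0,0],-1],[[0,0,0],[0.01,-0.037,0.006],-1],[[0,0,0],[0.01,-0.037,0.006],-1],[[0,0,0],[0.01,-0.037,0.006],-1],[[0,0,0],[0.01,-0.037,0.005],-1],[[0,0,0],[0.011,-0.037,0.005],-1],[[0,0,0],[0,0,0.04],-1],[[0,0,0],[0,0,0.04],-1],[[0,0,0],[0,0,0.035],-1],[[0,0,0],[0,0,0],-1],[[0,0,0],[0,0,0],-1]]'
python3 - <<'E'
from h import *
b=np.array([454,401,0]);u=np.array([np.cos(.12),np.sin(.12),0]);p=r.sense()['eef_pos'];d=p-b;print("along",d@u,"lateral",d@[-u[1],u[0],0],p)
E
```

```text
clock: 51.75
eef_pos: [391.3, 392.8, 175.0]
tcp_rot: [-3.14, 0.001, 0.119]
contact_force: [-0.1, 0.7, -0.0]
opening: 0.001
grasp_force: 0.0
along -63.25253580357007 lateral -0.5845271567697798 [391.27231125 392.84757571 175.04061709]
```

```bash
python3 -m jog '[[[0,0,0],[0.02,0,0],-1],[[0,0,0],[0.015,0,0],-1],[[0,0,0],[0.01,0,0],-1],[[0,0,0],[0.01,0,0],-1],[[0,0,0],[0.01,0,0],-1],[[0,0,0],[0.01,0,0],-1],[[0,0,0],[0.01,0,0],-1],[[0,0,0],[0.005,0,0],-1],[[0,0,0],[0,0,0],-1]]'
python3 -m jog '[[[0,0,0],[0.004,0,0],-1],[[0,0,0],[0,0,0],-1]]'
python3 - <<'E'
from h import *
for n in("top","scene"):
    for c in blobs(r.grab_frame(n),(50,90,60),(75,255,255),4): print("green",n,c.reshape(-1,2).mean(0),cv2.contourArea(c))
E
```

```text
clock: 52.65
eef_pos: [480.6, 403.3, 174.9]
tcp_rot: [-3.14, -0.0, 0.119]
contact_force: [0.1, 0.2, -0.2]
opening: -0.001
grasp_force: 0.0
clock: 52.85
eef_pos: [483.9, 403.8, 175.0]
tcp_rot: [-3.14, 0.0, 0.12]
contact_force: [-0.4, -0.1, -0.0]
opening: -0.002
grasp_force: 0.0
green top [218.22807018 319.75438596] 316.5
green top [ 59.06521739 279.36956522] 165.0
green scene [386.91666667 166.39583333] 204.0
green scene [482.23809524 158.85714286] 38.5
green scene [545.14814815 142.        ] 59.5
```

```bash
for k in 1 2; do :; done; python3 -m jog '[[[0,0,0],[0.005,0,0],-1],[[0,0,0],[0.005,0,0],-1],[[0,0,0],[0,0,0],-1]]'
python3 -m jog '[[[0,0,0],[0.004,0,0],-1],[[0,0,0],[0,0,0],-1]]'
python3 -m jog '[[[0,0,0],[0.004,0,0],-1],[[0,0,0],[0,0,0],-1]]'
```

```text
clock: 53.25
eef_pos: [494.5, 405.1, 175.1]
tcp_rot: [-3.139, -0.0, 0.12]
contact_force: [-0.0, -0.6, 0.3]
opening: -0.002
grasp_force: 0.0
clock: 53.45
eef_pos: [497.2, 405.3, 174.9]
tcp_rot: [-3.14, 0.002, 0.119]
contact_force: [-3.4, -0.2, 0.6]
opening: -0.004
grasp_force: 2.1
clock: 53.65
eef_pos: [497.9, 405.3, 174.7]
tcp_rot: [-3.141, 0.009, 0.119]
contact_force: [-18.6, -0.9, 9.5]
opening: -0.002
grasp_force: 9.4
```

The lever met its end stop (18.6 N at the tool). I'll back off and check the final state.

```bash
python3 -m jog '[[[0,0,0],[-0.01,0,0],-1],[[0,0,0],[-0.04,0,0],-1],[[0,0,0],[-0.04,0,-0.02],-1],[[0,0,0],[-0.03,0,-0.04],-1],[[0,0,0],[0,0,-0.04],-1],[[0,0,0],[0,0,0],-1],[[0,0,0],[0,0,0],-1]]'
python3 - <<'E'
from h import *
t=r.grab_frame("top");s=r.grab_frame("scene");G={}
for n,i in(("top",t),("scene",s)):
    for c in blobs(i,(45,80,50),(78,255,255),6): print("green",n,c.reshape(-1,2).mean(0),cv2.contourArea(c))
    for c in blobs(i,(21,190,90),(34,255,255),30): print("knob/brass",n,c.reshape(-1,2).mean(0),cv2.contourArea(c))
for c in blobs(t,(0,170,120),(6,255,255),15): print("red",c.reshape(-1,2).mean(0),cv2.contourArea(c))
H=cv2.inRange(cv2.cvtColor(t,cv2.COLOR_RGB2HSV),np.array((0,0,130)),np.array((40,70,255)))[235:320,262:345]
c=max(cv2.findContours(H,cv2.RETR_EXTERNAL,cv2.CHAIN_APPROX_NONE)[0],key=cv2.contourArea)+np.array([262,235]); print("tray",onplane("top",c,45))
E
```

```text
clock: 54.35
eef_pos: [383.2, 392.0, 276.4]
tcp_rot: [-3.138, -0.003, 0.12]
contact_force: [0.5, -1.2, -0.4]
opening: -0.002
grasp_force: 0.0
green top [218.03448276 319.63793103] 322.0
green top [ 54.71428571 276.96428571] 70.0
green top [140.81818182 256.77272727] 42.0
knob/brass top [203.5  236.85] 155.0
green scene [485.04166667 163.33333333] 50.0
green scene [386.7 166.5] 222.0
green scene [540.38461538 157.15384615] 9.5
green scene [544.79310345 142.13793103] 73.5
knob/brass scene [440.45098039 194.23529412] 217.5
red [335.96153846 268.90384615] 185.0
red [ 62.33333333 227.91666667] 158.0
red [434.24615385 205.23076923] 203.5
red [267.57692308 129.38461538] 53.0
tray (array([481., -36., 153., 122.]), np.float64(-1.416))
```

```bash
python3 - <<'E'
from h import *
a=tri((469,147.6),(142.4,280.8)); b=tri((485,163.3),(140.8,256.8)); u=np.array([np.cos(.12),np.sin(.12),0]); print(a,b,"swing",2*np.arcsin(np.linalg.norm(b-a)/160))
print(np.linalg.norm(b[:2]-a[:2]))
if np.linalg.norm(b-a)>62: print(r.sign_off())
E
```

```text
[454.28047126 400.88741528 170.71244431] [520.81610364 409.84862678 165.23300643] swing 0.8690897152589511
67.13638125075879
the job is handed in; nothing more can be done
None
```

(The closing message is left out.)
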